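# Lock test coupons in the sanding jig

## Task

Get the loose orange-patched aluminium coupons ready for sanding: lay each one flat in a bay of its own in the plywood jig, square between the guide strips, and push it fully home until you feel it against the stop bar. Lock the clamp of each loaded bay by turning its slotted head clockwise to its stop with the red driver, never with the fingers, so that the yellow tongue lies over the coupon. Finally put the driver back upright in its stand.

Things in the scene. Friction and masses are not known exactly. Their poses are not given: they have to be found in the camera images.
- coupon0_center (a point): test coupon, a flat aluminium bar 90 x 40 x 12 mm with an orange patch on top (0.12 kg); the point is its centre, half-way up; x runs along its 90 mm, y along its 40 mm, z up. Three of the coupons, or all four, are present, lying flat on the bench; any coupon may go in any bay, either end first
- coupon1_center (a point): test coupon, a flat aluminium bar 90 x 40 x 12 mm with an orange patch on top (0.12 kg); the point is its centre, half-way up; x runs along its 90 mm, y along its 40 mm, z up. Three of the coupons, or all four, are present, lying flat on the bench; any coupon may go in any bay, either end first
- coupon2_center (a point): test coupon, a flat aluminium bar 90 x 40 x 12 mm with an orange patch on top (0.12 kg); the point is its centre, half-way up; x runs along its 90 mm, y along its 40 mm, z up. Three of the coupons, or all four, are present, lying flat on the bench; any coupon may go in any bay, either end first
- coupon3_center (a point): test coupon, a flat aluminium bar 90 x 40 x 12 mm with an orange patch on top (0.12 kg); the point is its centre, half-way up; x runs along its 90 mm, y along its 40 mm, z up. Three of the coupons, or all four, are present, lying flat on the bench; any coupon may go in any bay, either end first
- jig: fixed clamping jig: plywood bed 150 mm (x) by 376 mm (y), its top 12 mm above the bench, with four bays 90 mm apart along y. An aluminium stop bar runs across all bays, standing 10 mm above the bed; behind it stand the four swing clamps. Origin: on the bench under the bed, 5 mm to the -x side of its middle; +x points to the stop bar
- bay0 (a point): bay 0 of the jig, a lane 56 mm wide between grey guide strips standing 4 mm above the bed. The point lies on top of the bed where the middle of a coupon's underside is when the coupon is home. x points to the stop bar, whose face is 45 mm from the point along +x; z up. The pivot of this bay's clamp0 is 68 mm from the point along +x. A coupon lies with its length along x
- bay1 (a point): bay 1 of the jig, a lane 56 mm wide between grey guide strips standing 4 mm above the bed. The point lies on top of the bed where the middle of a coupon's underside is when the coupon is home. x points to the stop bar, whose face is 45 mm from the point along +x; z up. The pivot of this bay's clamp1 is 68 mm from the point along +x. A coupon lies with its length along x
- bay2 (a point): bay 2 of the jig, a lane 56 mm wide between grey guide strips standing 4 mm above the bed. The point lies on top of the bed where the middle of a coupon's underside is when the coupon is home. x points to the stop bar, whose face is 45 mm from the point along +x; z up. The pivot of this bay's clamp2 is 68 mm from the point along +x. A coupon lies with its length along x
- bay3 (a point): bay 3 of the jig, a lane 56 mm wide between grey guide strips standing 4 mm above the bed. The point lies on top of the bed where the middle of a coupon's underside is when the coupon is home. x points to the stop bar, whose face is 45 mm from the point along +x; z up. The pivot of this bay's clamp3 is 68 mm from the point along +x. A coupon lies with its length along x
- clamp0: swing clamp of bay 0: a steel screw head with a yellow tongue (52 mm long from the pivot, 14 mm wide) fixed to it, turning about the vertical. Origin: on the pivot, centre of the head's top face, 46 mm above the bench. The head, 27 mm across, has an open slot along the clamp's own y, 9 mm wide, 8 mm deep; the tongue points along its own -y
- clamp1: swing clamp of bay 1, made like clamp0. All clamps: fully open, the tongue points along the bay's -y; they start open or up to 0.25 rad on from there. They lock by turning clockwise seen from above, to a hard stop 1.57 rad from fully open, where the tongue points along the bay's -x, over the coupon's end
- clamp3: swing clamp of bay 3, made like clamp0 and working as told for clamp1 and clamp2
- clamp2: swing clamp of bay 2, made like clamp0. All clamps: turning takes about 0.06 N m; a clamp stays where it is left and can be turned back the other way. The tongue's underside is 25.5 mm above the bench, 1.5 mm over a coupon lying in the bay
- driver_grip (a point): flat-blade driver with a red square handle 26 x 26 mm and 70 mm long, standing upright in its stand, blade down (136 mm long, 0.12 kg). The point is the middle of the handle, 101 mm above the blade's tip and 35 mm above the handle's lower end; the shank is 8 mm thick. x runs along the blade's width, z up along the handle; the sides of the handle are square to x and y
- driver_tip (a point): middle of the lower end of the driver's blade, 16 mm wide (along the driver's x) and 4 mm thick
- stand_seat (a point): fixed grey stand, 64 x 64 mm, 82 mm high: the driver's handle sits in a square pocket 33 x 33 mm and 12 mm deep, its sides along the stand's x and y. The point is the centre of the pocket's floor, 70 mm above the bench, on which the handle's lower end rests; below it is a hole 24 mm wide for the shank and blade. The handle fits at any quarter turn
- driver: the whole driver, its origin at the blade's tip, x along the blade's width, z up the handle
Things that resemble listed ones, but are neither listed nor needed, are in the scene too. Leave any black, purple or turquoise look-alike of the part that bears coupon0_center alone.

How it is judged:
By the outcome, as a careful person would: the job done as asked, in the order asked, and still so for the second after the job is handed in, with the robot touching nothing.
Of coupon0, coupon1, coupon2, coupon3 only 3 to 4 are there at a start; the rules pass over those that are not, and their reading is None.
At some moment in a run one of coupon0, coupon1, coupon2, coupon3 may be knocked a few centimetres aside while the robot is not near it.
It also fails if it takes over 210 s, if anything falls off the work surface, if the arm or the gripper's body presses on something with over 40 N, if the wrist force passes 120 N, or if a joint passes its speed limit or range.

## Robot

A 6-joint arm with a two-finger parallel gripper is mounted at the origin on a cart in front of the work surface, level with it; the furniture and walls round the work are solid. World frame = base frame: x ahead of the robot, y to its left, z up, the work surface at z = 0. Lengths are in m, angles in rad, forces in N, time in s.
With the tool pointing down it reaches from about 0.35 to 0.875 m from the base axis. Payload 15.5 kg.
Tool frame: the origin (TCP) lies midway between the tips of the shut fingers; the grasp point (between the pads) lies 19 mm behind it; z points along the fingers, y is the line along which they close (so a half turn about z gives the same grasp; the last joint's range is limited). The gripper opens to 85 mm and grips with 20 to 120 N. Pads are 22 mm wide; open, the fingers measure 114 mm over their backs; the gripper's body (76 mm by 85 mm) begins 54 mm behind the grasp point. The pads swing forward as they close: fully open they stand 13 mm farther back than shut.
Start: joints at [-1.246, 0.494, 1.345, -0, 1.302, -0.096], TCP at [0.255, -0.571, 0.231] pointing down, gripper open.
Joint ranges: [-2.91, 2.91], [-0.82, 2.16], [0.22, 2.67], [-1.22, 4.37], [0.12, 2.79], [-3.08, 3.08]. Speed limits (rad/s): [1.89, 1.89, 2.57, 3.01, 3.01, 3.01].

## Interface

Orientations are given as a unit quaternion [w, x, y, z].
In Python, from rig import readout, grab_frame, close_job gives the robot as it stands. The module is installed in compiled form; this text tells all that it offers.
- The arm moves only by the shell command python3 -m crank 'ROWS' [FORCE]. ROWS is text: rows parted by semicolons, each of 7 numbers parted by spaces: the shift along the world's x, y, z in units of 0.06 m (1.0 is 0.06 m), then the turn, a rotation vector about the world's x, y, z in units of 10 degrees (1.0 is 10 degrees), then the opening, from 0 (shut) to 1 (fully open). A call has 1 to 12 rows; each row shifts and turns the commanded pose from where the row before left it; what a row does not reach is not made up. A row lasts 1/8 s, in which the tool goes at most 62.5 mm and 10.7 degrees, less where a joint would pass 70% of its speed; a pose out of reach is approached as far as the arm can. A call with a number of a shift or a turn outside -1 to 1 is refused whole. A call with a gripper value outside its range is refused whole. The fingers move at their own pace and stop on an object; FORCE is the grip in N (left out, the last holds). Time passes only in rows, so rows that do not move let the fingers close. It gives the time, the measured TCP pose, the force, the opening and the grip force at its end, in the units of the state.
- readout.get_obs(): the state, without advancing time (a new reading comes with each control period).
- grab_frame(name): name is "scene" or "top" or "wrist"; returns a dict with "img" (480x640x3 uint8, blue, green, red), "mtx" (3x3 intrinsics, pixels), "D" ([k1, k2, p1, p2, k3] as OpenCV has them; the pictures are not rectified), "position" and "attitude" of the camera in the world. Camera axes: x right, y up, looking along -z (the intrinsics and any distortion apply to the point x, -y, -z); pixel columns grow to the right and rows downward; lengths in m; the calibration is good to about 2 mm. A picture is of the moment at which its call begins. There is no depth.
- close_job(): hands the job in; it is judged then, once.
The state is a dict: "time_s": time; "qpos": joint angles; "joint_vel": joint speeds; "effort": joint torques, N m; "tcp_pos": TCP position; "ee_rot": TCP orientation; "force": force on the tool from outside, world axes, zero at the start; "wrist_torque": the same for the moment, N m; "gripper_width": finger opening in m; "grasp_force": force on a finger pad.
Only numpy, scipy, OpenCV 4.12 (cv2) and the standard library are available. Lean on these libraries where they do the work, as an engineer would, in place of code of your own. Each camera call takes 0.05 s, during which the arm holds its last target. There are 200 camera calls.

## Working session

There is one attempt and no reset: what is moved stays moved. The work goes in short steps, Python scripts to look and compute and a shell command to move; the robot and the scene stay as the last step left them, time stands still between calls to the robot, and variables do not carry over. Pictures are saved under pics/ and viewed, at most 14 in all, crops included, and the job is handed in when it is done.

```bash
mkdir -p pics
cat > h.py <<'E'
import numpy as np, cv2
from scipy.spatial.transform import Rotation as R
from rig import readout, grab_frame
def rot(q): return R.from_quat([q[1],q[2],q[3],q[0]])
def ray(f,px):
    px=np.array(px,float).reshape(-1,1,2)
    u=cv2.undistortPoints(px,np.array(f["mtx"]),np.array(f["D"])).reshape(-1,2)
    d=np.c_[u[:,0],-u[:,1],-np.ones(len(u))]
    return np.array(f["position"]),rot(f["attitude"]).apply(d)
def onz(f,px,z):
    p,d=ray(f,px); return p+d*((z-p[2])/d[:,2])[:,None]
def proj(f,P):
    P=np.array(P,float).reshape(-1,3)
    c=rot(f["attitude"]).inv().apply(P-np.array(f["position"]))
    c=c*[1,-1,-1]
    return cv2.projectPoints(c.reshape(-1,1,3),np.zeros(3),np.zeros(3),np.array(f["mtx"]),np.array(f["D"]))[0].reshape(-1,2)
E
python3 - <<'E'
from h import *
import pickle
for n in ("top","scene"):
    f=grab_frame(n); cv2.imwrite(f"pics/{n}0.png",f["img"]); pickle.dump(f,open(n+"0.pkl","wb"))
    print(n,f["position"],f["attitude"],f["mtx"],f["D"])
print(readout.get_obs())
E
```

```text
top [0.3674458  0.08781991 1.15409448] [ 0.7123087   0.02038129 -0.03364156 -0.70076327] [[497.74108641   0.         320.52045996]
 [  0.         497.74108641 235.55642178]
 [  0.           0.           1.        ]] [-0.10240296  0.          0.          0.          0.        ]
scene [-0.41260261 -0.49135062  0.59135926] [ 0.7433132   0.47536625 -0.24260987 -0.40330244] [[506.07470506   0.         322.25857386]
 [  0.         506.07470506 245.97916628]
 [  0.           0.           1.        ]] [-0.0211003  0.         0.         0.         0.       ]
{'time_s': 0.1, 'qpos': array([-1.24649439e+00,  4.94174552e-01,  1.34607421e+00,  1.73491284e-05,
        1.30252691e+00, -9.55067690e-02]), 'joint_vel': array([-0.00080205,  0.00022359, -0.00096108, -0.00084101,  0.0001043 ,
       -0.00207725]), 'effort': array([-4.36279724e-04, -8.83588600e+01, -3.84561324e+01, -4.43883082e-04,
        5.16562854e-03, -2.90782907e-05]), 'tcp_pos': array([ 0.25463748, -0.57040668,  0.23072491]), 'ee_rot': array([-5.88599305e-04,  9.78051158e-01,  2.08364061e-01, -5.92116688e-05]), 'force': array([-0.57152089,  0.7439813 ,  0.18801838]), 'wrist_torque': array([ 0.01162534, -0.01943828,  0.02442146]), 'grasp_force': 0.0, 'gripper_width': 0.08541834981161033}
```

View pics/top0.png

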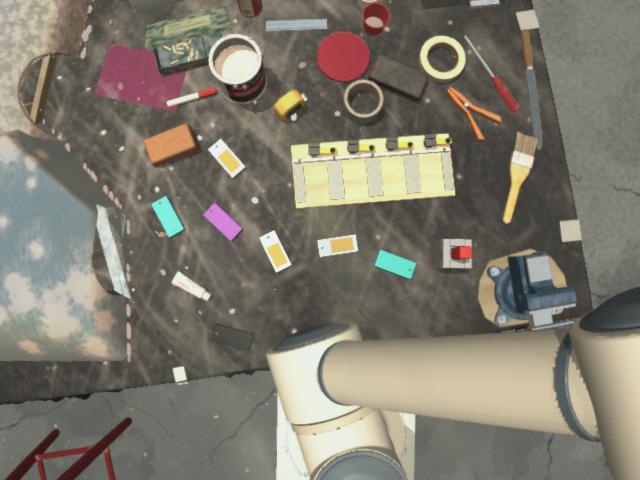

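View pics/scene0.png

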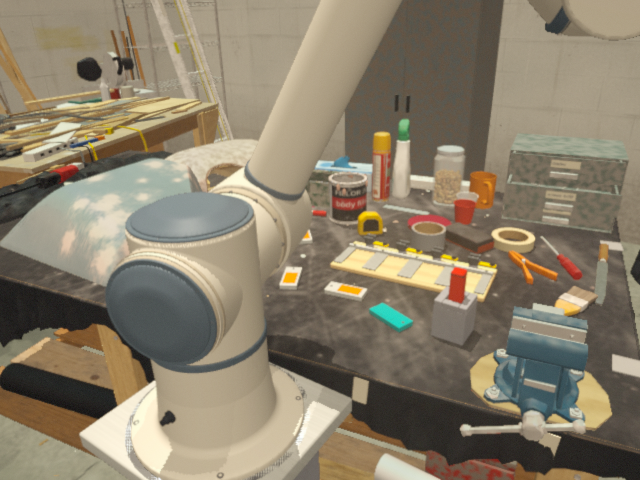

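The top view shows three orange-patched coupons at about (227,158), (275,251) and (338,245). The jig is centred near (373,172) with its stop bar and clamps on the far side, and the driver is in its stand at (458,253). The scene view agrees, and the driver stands upright.

Run:
```python
from h import *
import pickle
f=pickle.load(open("top0.pkl","rb")); im=f["img"]; hsv=cv2.cvtColor(im,cv2.COLOR_BGR2HSV)
o=cv2.inRange(hsv,(10,150,150),(25,255,255)); 
w=cv2.inRange(hsv,(0,0,180),(180,40,255))
for nm,m in (("orange",o),("coupon",o|w)):
    m=cv2.morphologyEx(m,cv2.MORPH_CLOSE,np.ones((3,3)))
    for c in cv2.findContours(m,cv2.RETR_EXTERNAL,cv2.CHAIN_APPROX_NONE)[0]:
        a=cv2.contourArea(c)
        if not 80<a<1500: continue
        r=cv2.minAreaRect(c)
        P=onz(f,cv2.boxPoints(r),0.012); e1=P[1]-P[0];e2=P[2]-P[1]
        L=e1 if np.linalg.norm(e1)>np.linalg.norm(e2) else e2
        print(nm,np.round(r[0]),a,P.mean(0).round(4)[:2],"L",np.linalg.norm(e1).round(3),np.linalg.norm(e2).round(3),"yaw",np.degrees(np.arctan2(L[1],L[0])).round(1))
ply=cv2.inRange(hsv,(20,50,130),(35,200,255)); ply=cv2.morphologyEx(ply,cv2.MORPH_CLOSE,np.ones((17,17)))
c=max(cv2.findContours(ply,cv2.RETR_EXTERNAL,cv2.CHAIN_APPROX_NONE)[0],key=cv2.contourArea)
r=cv2.minAreaRect(c); print("jig",r); print(onz(f,cv2.boxPoints(r),0.012).round(4))
red=cv2.inRange(hsv,(0,170,120),(6,255,255))|cv2.inRange(hsv,(174,170,120),(180,255,255)); red[:, :435]=0; red[:,480:]=0;red[:235]=0;red[275:]=0
pts=cv2.findNonZero(red); r=cv2.minAreaRect(pts); print("driver",r); print(onz(f,cv2.boxPoints(r),0.14).round(4))
cv2.imwrite("pics/c1.png",cv2.resize(im[125:285,285:485],None,fx=4,fy=4,interpolation=cv2.INTER_CUBIC)[:600])
```

```text
orange [468. 112.] 219.0 [ 0.7583 -0.281 ] L 0.027 0.147 yaw -147.5
coupon [407. 446.] 477.0 [-0.0233 -0.1383] L 0.155 0.032 yaw 1.1
coupon [292. 437.] 1491.0 [-0.005   0.1235] L 0.075 0.192 yaw -179.1
coupon [180. 376.] 142.5 [0.1298 0.3834] L 0.025 0.039 yaw -167.4
coupon [548. 315.] 219.0 [ 0.2757 -0.4716] L 0.076 0.031 yaw -80.3
coupon [192. 286.] 355.5 [0.3348 0.3604] L 0.03 0.093 yaw -116.8
coupon [539. 269.] 408.0 [ 0.3858 -0.4498] L 0.05 0.053 yaw -170.7
coupon [ 36. 250.] 163.0 [0.4107 0.7381] L 0.034 0.039 yaw -131.1
coupon [457. 253.] 345.0 [ 0.4199 -0.2512] L 0.062 0.065 yaw 179.7
coupon [337. 245.] 601.0 [0.4336 0.0282] L 0.089 0.039 yaw -80.6
coupon [275. 251.] 605.0 [0.4185 0.172 ] L 0.038 0.089 yaw -152.3
coupon [570. 230.] 333.0 [ 0.4776 -0.5306] L 0.049 0.047 yaw -82.1
coupon [110. 252.] 981.5 [0.4088 0.5553] L 0.031 0.226 yaw -161.9
coupon [522. 159.] 199.0 [ 0.6472 -0.4134] L 0.028 0.052 yaw -106.4
coupon [226. 158.] 591.0 [0.634  0.2906] L 0.04 0.089 yaw -138.4
coupon [  9. 150.] 308.0 [0.6486 0.824 ] L 0.048 0.062 yaw -174.9
coupon [182.  99.] 115.0 [0.7761 0.4015] L 0.076 0.012 yaw -72.3
coupon [468. 112.] 238.5 [ 0.7583 -0.281 ] L 0.027 0.147 yaw -147.5
coupon [296.  24.] 337.5 [0.9697 0.1335] L 0.143 0.018 yaw -86.6
coupon [527.  20.] 273.5 [ 1.0063 -0.4423] L 0.051 0.048 yaw -71.8
coupon [484.   2.] 87.5 [ 1.0458 -0.3335] L 0.07 0.014 yaw -86.2
coupon [46. 11.] 98.0 [1.0079 0.765 ] L 0.035 0.077 yaw -159.5
jig ((452.49993896484375, 367.5), (372.99993896484375, 222.99996948242188), -0.0)
[[-0.1021  0.1824  0.012 ]
 [ 0.4059  0.1913  0.012 ]
 [ 0.4184 -0.7099  0.012 ]
 [-0.1252 -0.7165  0.012 ]]
driver ((464.0, 252.0), (10.0, 12.0), 90.0)
[[ 0.4264 -0.2153  0.14  ]
 [ 0.4268 -0.2407  0.14  ]
 [ 0.4061 -0.2406  0.14  ]
 [ 0.4057 -0.2152  0.14  ]]
```

View pics/c1.png

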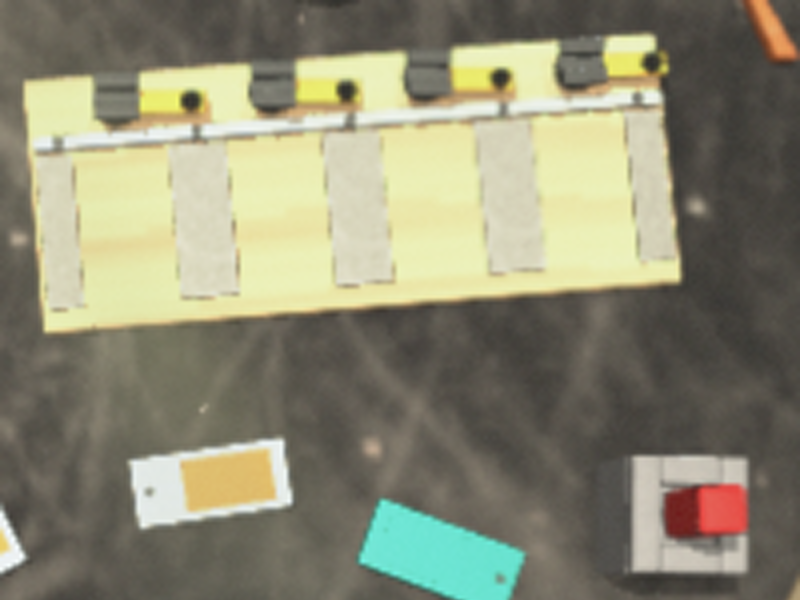

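The crop shows the bed's corners at (25,82), (655,36), (680,282) and (45,330) in crop pixels. All the tongues are open, pointing right (world -y). The handle and stand lie square to the image.

```bash
cat >> h.py <<'E'
def coupons(f):
    hsv=cv2.cvtColor(f["img"],cv2.COLOR_BGR2HSV); out=[]
    o=cv2.inRange(hsv,(10,150,150),(25,255,255)); m=o|cv2.inRange(hsv,(0,0,180),(180,40,255))
    m=cv2.morphologyEx(m,cv2.MORPH_CLOSE,np.ones((3,3)))
    for c in cv2.findContours(m,cv2.RETR_EXTERNAL,cv2.CHAIN_APPROX_NONE)[0]:
        if not 300<cv2.contourArea(c)<900: continue
        mm=np.zeros_like(m); cv2.drawContours(mm,[c],-1,255,-1)
        if cv2.countNonZero(mm&o)<100: continue
        P=onz(f,c.reshape(-1,2),0.012)[:,:2].astype(np.float32)
        r=cv2.minAreaRect(P); b=cv2.boxPoints(r); e=[b[1]-b[0],b[2]-b[1]]; L=max(e,key=np.linalg.norm)
        out.append((*np.round(r[0],4),round(np.degrees(np.arctan2(L[1],L[0]))%180,1),np.round(r[1],3)))
    return out
def need(x,y,z,yaw=None):
    o=readout.get_obs(); M=rot(o["ee_rot"]).as_matrix(); p=o["tcp_pos"]
    cy=np.degrees(np.arctan2(M[1,0],M[0,0]))
    d=(np.array([x,y,z])-p)/0.06
    s=f"t={o['time_s']:.1f} tcp {p.round(4)} yaw {cy:.1f} tilt {M[:2,2].round(3)} -> d {d.round(2)}"
    if yaw is not None: s+=f" dyaw {(((yaw-cy)+180)%360-180)/10:.2f}"
    print(s)
E
python3 - <<'E'
from h import *
import pickle
f=pickle.load(open("top0.pkl","rb")); im=f["img"]; hsv=cv2.cvtColor(im,cv2.COLOR_BGR2HSV)
for c in coupons(f): print(c)
m=cv2.inRange(hsv,(18,50,150),(35,255,255)); k=np.zeros_like(m); k[130:215,285:460]=255; m&=k
m=cv2.morphologyEx(m,cv2.MORPH_CLOSE,np.ones((5,5)))
c=np.vstack([c for c in cv2.findContours(m,cv2.RETR_EXTERNAL,cv2.CHAIN_APPROX_NONE)[0] if cv2.contourArea(c)>300])
r=cv2.minAreaRect(onz(f,c.reshape(-1,2),.012)[:,:2].astype(np.float32)); print("jig auto",r)
P=onz(f,np.array([[25,82],[655,36],[680,282],[45,330]])/4+[284.6,124.6],.012)[:,:2]
print(P.round(4)); 
print("mid",P.mean(0))
v=(P[0]+P[3]-P[1]-P[2])/2; print("ylen",np.linalg.norm(v)); yaw=np.arctan2(v[1],v[0])-np.pi/2
print("jyaw",np.degrees(yaw), "xlen",np.linalg.norm((P[0]+P[1]-P[2]-P[3])/2))
# stop-bar face & lanes: bay centres via strip edges midline (front, z=.016), crop px
print("strips", onz(f,np.array([[62,230],[206,220],[359,208],[512,197],[651,185]])/4+[284.6,124.6],.016).round(4)[:,:2])
print("bar face(z.022 top edge)",onz(f,np.array([[36,152],[662,104]])/4+[284.6,124.6],.022).round(4)[:,:2])
print("heads",onz(f,np.array([[117,98],[273,86],[430,75],[582,62]])/4+[284.6,124.6],.046).round(4)[:,:2])
print("stand",onz(f,np.array([[632,457],[748,457],[748,573],[632,573]])/4+[284.6,124.6],.082).round(4)[:,:2])
print("handle top",onz(f,np.array([[698,485],[746,485],[746,534],[698,534]])/4+[284.6,124.6],.140).round(4)[:,:2])
E
```

```text
jig auto ((0.6112250089645386, -0.050396427512168884), (0.1509723663330078, 0.3904855251312256), 5.666083812713623)
[[ 0.6662  0.1398]
 [ 0.7034 -0.2331]
 [ 0.5557 -0.2463]
 [ 0.52    0.1251]]
mid [ 0.6113238  -0.05360437]
ylen 0.37391811620034526
jyaw 5.589922726698291 xlen 0.14755281011500213
strips [[ 0.578   0.1163]
 [ 0.5855  0.0331]
 [ 0.5944 -0.0559]
 [ 0.603  -0.1457]
 [ 0.6123 -0.2284]]
bar face(z.022 top edge) [[ 0.6223  0.1321]
 [ 0.6595 -0.2339]]
heads [[ 0.649   0.0859]
 [ 0.6579 -0.0027]
 [ 0.6665 -0.0926]
 [ 0.6767 -0.1806]]
stand [[ 0.447  -0.1983]
 [ 0.4481 -0.2632]
 [ 0.3846 -0.2628]
 [ 0.3838 -0.1983]]
handle top [[ 0.4288 -0.2176]
 [ 0.4292 -0.243 ]
 [ 0.4038 -0.2429]
 [ 0.4035 -0.2175]]
```

```bash
sed -i 's/o=cv2.inRange(hsv,(10,150,150),(25,255,255)); m=o|/o=cv2.inRange(hsv,(10,90,120),(28,255,255)); m=o|/' h.py
python3 -m crank '0 0 0.5 0 0 0 1; 0.3 1 0.2 0 0 0.8 1; 0.3 1 0 0 0 0.8 1; 0.3 1 0 0 0 0.8 1; 0.3 1 0 0 0 0.8 1; 0.3 1 0 0 0 0.8 1; 0.3 1 0 0 0 0.8 1; 0.3 1 0 0 0 0.8 0.7; 0.3 1 0 0 0 0.8 0.7; 0.3 1 0 0 0 0.6 0.7; 0.2 0.8 0 0 0 0.5 0.7; 0 0 0 0 0 0 0.7' 40
python3 - <<'E'
from h import *
f=grab_frame("top"); print(coupons(f)); cv2.imwrite("pics/top1.png",f["img"])
need(.434,.028,.1,99.4)
w=grab_frame("wrist"); cv2.imwrite("pics/w1.png",w["img"])
print(w["position"],w["attitude"])
E
```

```text
time_s: 1.6
tcp_pos: [0.4282, 0.0178, 0.2728]
ee_rot: [-0.0, 0.647, 0.763, 0.0]
force: [0.0, -0.8, 0.1]
gripper_width: 0.0597
grasp_force: 0.0
[(np.float64(0.418), np.float64(0.1717), np.float32(27.7), array([0.088, 0.038])), (np.float64(0.5776), np.float64(-0.3888), np.float32(161.0), array([0.051, 0.175])), (np.float64(0.634), np.float64(0.2907), np.float32(41.8), array([0.089, 0.039])), (np.float64(0.7728), np.float64(0.1481), np.float32(127.0), array([0.04 , 0.077])), (np.float64(0.766), np.float64(-0.2865), np.float32(46.7), array([0.145, 0.081])), (np.float64(0.9548), np.float64(-0.4496), np.float32(7.9), array([0.151, 0.05 ]))]
t=1.6 tcp [0.428  0.0162 0.2728] yaw 99.2 tilt [-0. -0.] -> d [ 0.1   0.2  -2.88] dyaw 0.02
[0.41553566 0.09259323 0.41494958] [ 0.98517013 -0.151447   -0.01124981  0.07985647]
```

View pics/w1.png

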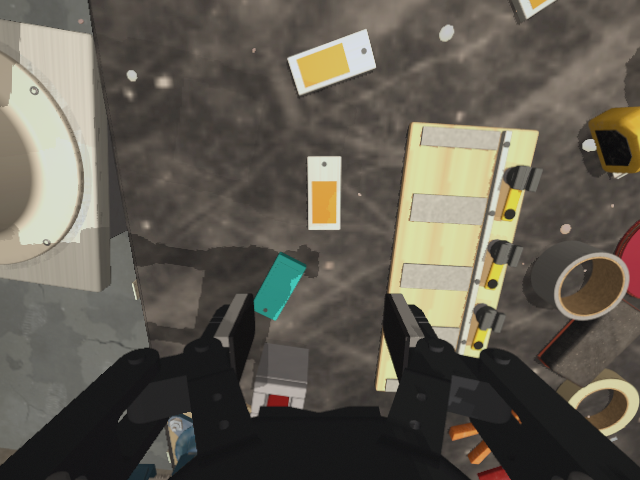

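View pics/top1.png

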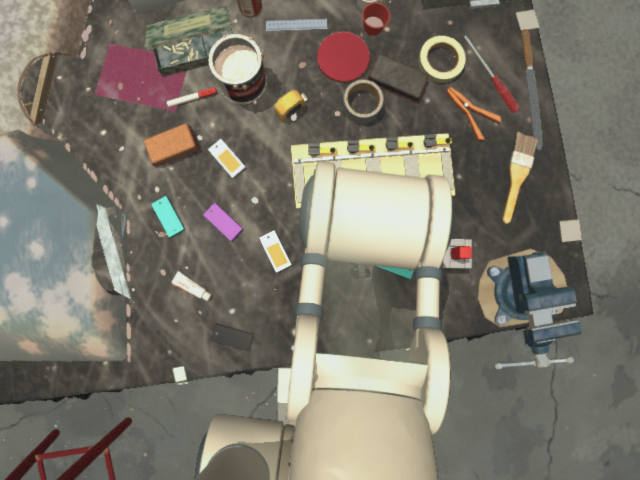

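The wrist view shows coupon A at (324,193), B at (332,62), part of C in the top right corner, and the jig on the right. The second top view shows no fourth coupon where the arm had been.

```bash
sed -i 's/def coupons(f):/def coupons(f,lo=300,hi=900):/; s/if not 300<cv2.contourArea(c)<900/if not lo<cv2.contourArea(c)<hi/' h.py
python3 - <<'E'
from h import *
w=grab_frame("wrist"); 
for c in coupons(w,1500,4500): print(c)
u=np.array([np.cos(np.radians(5.6)),np.sin(np.radians(5.6))]); v=np.array([-u[1],u[0]])
mid=np.array([.6113,-.0536])
c=np.array([[411,122],[539,130]]); print("ply corners wrist",onz(w,c,.012).round(4)[:,:2],"pred", mid-.075*u+.188*v, mid+.075*u+.188*v)
print("strip centres",onz(w,[[450,208],[437,276],[426,340]],.016).round(4)[:,:2])
# bar face edge at ends
print("bar", onz(w,[[500,132],[488,220]],.022).round(4)[:,:2], "pred bar y188", mid+.029*u+.188*v)
need(.434,.028,.003,99.4)
E
```

```text
(np.float64(0.8017), np.float64(-0.0358), np.float32(66.3), array([0.094, 0.091]))
(np.float64(0.4314), np.float64(0.0283), np.float32(99.2), array([0.039, 0.088]))
(np.float64(0.6594), np.float64(-0.0236), np.float32(95.9), array([0.034, 0.285]))
(np.float64(0.4161), np.float64(0.1708), np.float32(27.6), array([0.089, 0.039]))
ply corners wrist [[0.5159 0.1237]
 [0.6636 0.1392]] pred [0.51831236 0.12618403] [0.66759647 0.14082147]
strip centres [[ 0.5853  0.0349]
 [ 0.5932 -0.0544]
 [ 0.6037 -0.1498]]
bar [[0.6147 0.1288]
 [0.6324 0.0289]] pred bar y188 [0.62181601 0.13633266]
t=1.8 tcp [0.4278 0.0145 0.2729] yaw 99.0 tilt [-0.001 -0.   ] -> d [ 0.1   0.22 -4.5 ] dyaw 0.04
```

```bash
python3 -m crank '0.08 0.22 0 0 0 0 0.7; 0 0 -1 0 0 0 0.7; 0 0 -1 0 0 0 0.7; 0 0 -1 0 0 0 0.7; 0 0 -0.6 0 0 0 0.7; 0 0 0 0 0 0 0.7;0 0 0 0 0 0 0.7'
python3 -c "
from h import *
need(.4325,.0283,.003,99.3)"
```

```text
time_s: 2.62
tcp_pos: [0.4336, 0.028, 0.0581]
ee_rot: [0.0, 0.649, 0.76, 0.0]
force: [-0.3, -0.5, 0.4]
gripper_width: 0.0599
grasp_force: 0.0
t=2.6 tcp [0.4336 0.028  0.0581] yaw 99.0 tilt [ 0.001 -0.   ] -> d [-0.02  0.01 -0.92] dyaw 0.03
```

```bash
python3 -m crank '0 0 -0.6 0 0 0 0.7; 0 0 -0.32 0 0 0 0.7; 0 0 0 0 0 0 0.7; 0 0 0 0 0 0 0.3; 0 0 0 0 0 0 0.3; 0 0 0 0 0 0 0.3; 0 0 0 0 0 0 0.3;0 0 0 0 0 0 0.3; 0 0 0.5 0 0 0 0.3; 0 0 1 0 0 0 0.3; 0 0 0 0 0 0 0.3' 40
python3 -m crank '0.26 -0.21 0 0 0 -0.94 0.3;0.26 -0.21 0 0 0 -0.94 0.3;0.26 -0.21 0 0 0 -0.94 0.3;0.26 -0.21 0 0 0 -0.94 0.3;0.26 -0.21 0 0 0 -0.94 0.3;0.26 -0.21 0 0 0 -0.94 0.3;0.26 -0.21 0 0 0 -0.94 0.3;0.26 -0.21 0 0 0 -0.94 0.3;0.26 -0.21 0 0 0 -0.94 0.3;0.26 -0.21 0 0 0 -0.94 0.3; 0 0 0 0 0 0 0.3; 0 0 0 0 0 0 0.3'
python3 - <<'E'
from h import *
need(.588,-.1012,.0155,5.6)
w=grab_frame("wrist"); cv2.imwrite("pics/w2.png",w["img"])
E
```

```text
time_s: 4.0
tcp_pos: [0.4351, 0.0281, 0.0963]
ee_rot: [0.003, 0.649, 0.761, 0.002]
force: [0.3, 0.6, -1.7]
gripper_width: 0.0383
grasp_force: 42.6
time_s: 5.5
tcp_pos: [0.588, -0.0974, 0.0918]
ee_rot: [-0.0, 0.999, 0.046, -0.0]
force: [-0.4, -0.3, -2.1]
gripper_width: 0.0382
grasp_force: 42.6
t=5.5 tcp [ 0.588  -0.0974  0.0918] yaw 5.2 tilt [-0.001  0.   ] -> d [ 0.   -0.06 -1.27] dyaw 0.04
```

View pics/w2.png

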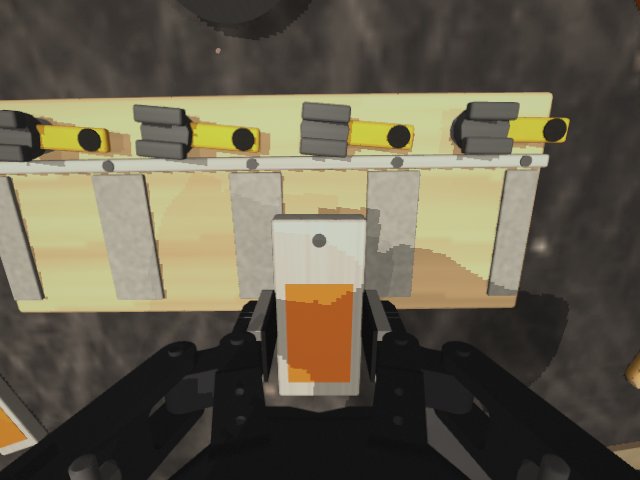

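The wrist view shows the coupon held at (320,300), in line with its lane between the strips at (256,235) and (393,235). All four open heads with their slots are visible.

```bash
cat > jig.py <<'E'
from h import *
w=grab_frame("wrist")
J=5.6
E
python3 - <<'E'
from h import *
w=grab_frame("wrist")
s=onz(w,[[127,236],[256,235],[393,235]],.016)[:,:2]; print("strips",s.round(4)); d=s[0]-s[2]; print("yaw",np.degrees(np.arctan2(d[1],d[0]))-90,np.linalg.norm(d))
b=onz(w,[[20,175],[280,171],[545,166]],.022)[:,:2]; print("bar face",b.round(4)); d=b[0]-b[2]; print("yaw",np.degrees(np.arctan2(d[1],d[0]))-90)
h=onz(w,[[16,135],[162,132],[325,129],[490,127]],.043)[:,:2]; print("heads",h.round(4)); d=h[0]-h[3]; print("yaw",np.degrees(np.arctan2(d[1],d[0]))-90,np.linalg.norm(d))
print("held coupon front edge z~.10", onz(w,[[274,220],[365,220],[360,395],[279,395]],.1005).round(4)[:,:2])
E
rm jig.py
```

```text
strips [[ 0.5875  0.0349]
 [ 0.5963 -0.0531]
 [ 0.6048 -0.1459]]
yaw 5.477126085083043 0.1816192681419848
bar face [[ 0.6241  0.0965]
 [ 0.6412 -0.0676]
 [ 0.6597 -0.232 ]]
yaw 6.171799120027941
heads [[ 0.6502  0.0764]
 [ 0.6587 -0.0045]
 [ 0.6682 -0.0928]
 [ 0.6776 -0.1819]]
yaw 6.053306487007703 0.2597360857862358
held coupon front edge z~.10 [[ 0.6299 -0.0746]
 [ 0.6333 -0.1118]
 [ 0.5453 -0.1212]
 [ 0.5416 -0.0815]]
```

```bash
python3 -m crank '0 -0.05 -0.7 0 0 0.05 0.3; 0 0 -0.35 0 0 0 0.3; 0 0 -0.15 0 0 0 0.3; 0 0 -0.06 0 0 0 0.3; 0 0 0 0 0 0 0.3'
python3 -m crank '0.06 0.006 0 0 0 0 0.3; 0.06 0.006 0 0 0 0 0.3;0 0 0 0 0 0 0.3;0 0 0 0 0 0 0.3'
python3 -m crank '0.04 0.004 0 0 0 0 0.3;0 0 0 0 0 0 0.3;0 0 0 0 0 0 0.3'
python3 -m crank '0.04 0.004 0 0 0 0 0.3;0 0 0 0 0 0 0.3;0 0 0 0 0 0 0.3'
python3 -m crank '0.03 0.003 0 0 0 0 0.3;0 0 0 0 0 0 0.3;0 0 0 0 0 0 0.3'
```

```text
time_s: 6.22
tcp_pos: [0.5891, -0.1008, 0.0168]
ee_rot: [0.0, 0.999, 0.049, 0.0]
force: [0.6, -0.3, -1.5]
gripper_width: 0.0384
grasp_force: 42.6
time_s: 6.72
tcp_pos: [0.5961, -0.1001, 0.0163]
ee_rot: [0.0, 0.999, 0.048, 0.0]
force: [0.2, -0.1, -1.4]
gripper_width: 0.0387
grasp_force: 42.6
time_s: 7.1
tcp_pos: [0.5984, -0.0998, 0.0162]
ee_rot: [-0.0, 0.999, 0.048, -0.0]
force: [-0.2, 0.4, -1.0]
gripper_width: 0.0387
grasp_force: 42.6
time_s: 7.48
tcp_pos: [0.6009, -0.0996, 0.0162]
ee_rot: [0.0, 0.999, 0.048, 0.0]
force: [0.5, 0.2, -0.7]
gripper_width: 0.0386
grasp_force: 42.6
time_s: 7.85
tcp_pos: [0.6011, -0.0995, 0.0159]
ee_rot: [-0.0, 0.999, 0.048, -0.001]
force: [-8.4, -4.0, 1.5]
gripper_width: 0.0388
grasp_force: 42.9
```

```bash
python3 -m crank '0 0 -0.02 0 0 0 0.3; 0.02 0.002 0 0 0 0 0.3;0 0 0 0 0 0 0.3;0 0 0 0 0 0 0.3'
python3 -m crank '0 0 0 0 0 0 0.6;0 0 0 0 0 0 0.6;0 0 0 0 0 0 0.6; 0 0 0.3 0 0 0 0.6; 0 0 1 0 0 0 0.6; -0.2 0 1 0 0 0 0.6; -0.5 0 0 0 0 0 0.6;0 0 0 0 0 0 0.6'
python3 - <<'E'
from h import *
need(.4175,.1713,.06,27.6)
w=grab_frame("wrist"); cv2.imwrite("pics/w3.png",w["img"])
f=grab_frame("top")
for c in coupons(f): print(c)
E
```

```text
time_s: 8.35
tcp_pos: [0.6013, -0.0995, 0.0155]
ee_rot: [-0.0, 0.999, 0.049, -0.002]
force: [-18.6, -4.5, 21.7]
gripper_width: 0.0385
grasp_force: 45.0
time_s: 9.35
tcp_pos: [0.5606, -0.0992, 0.1549]
ee_rot: [0.0, 0.999, 0.048, 0.0]
force: [0.2, 0.0, -0.1]
gripper_width: 0.0515
grasp_force: 0.0
t=9.3 tcp [ 0.5606 -0.0992  0.1549] yaw 5.5 tilt [ 0.001 -0.   ] -> d [-2.38  4.51 -1.58] dyaw 2.21
(np.float64(0.582), np.float64(-0.3915), np.float32(161.4), array([0.049, 0.164]))
(np.float64(0.6337), np.float64(0.2904), np.float32(41.8), array([0.088, 0.039]))
(np.float64(0.7733), np.float64(0.1483), np.float32(125.8), array([0.04 , 0.074]))
```

View pics/w3.png

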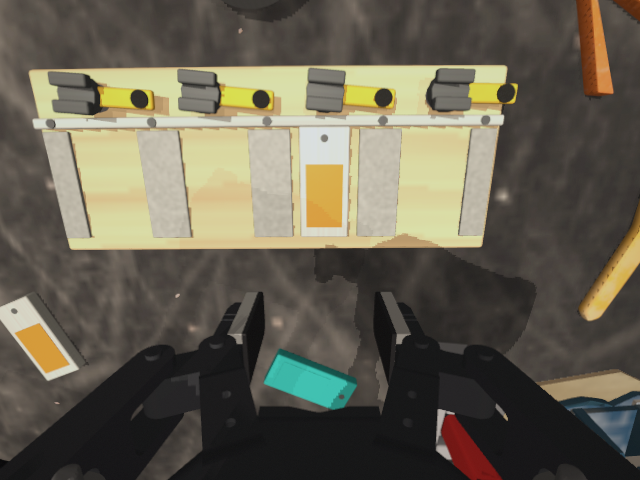

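The coupon lies in its lane, centred at (324,180) between the strips and against the bar. Next is coupon B.

```bash
python3 -m crank '-0.48 0.9 0 0 0 0.44 0.6;-0.48 0.9 0 0 0 0.44 0.7;-0.48 0.9 0 0 0 0.44 0.7;-0.48 0.9 0 0 0 0.44 0.7;-0.48 0.9 0 0 0 0.45 0.7;0 0 0 0 0 0 0.7;0 0 0 0 0 0 0.7;0 0 0 0 0 0 0.7'
python3 - <<'E'
from h import *
w=grab_frame("wrist"); 
for c in coupons(w,1500,9000): print(c)
need(.4175,.1713,.06,27.6)
E
```

```text
time_s: 10.45
tcp_pos: [0.4188, 0.1699, 0.153]
ee_rot: [0.0, 0.971, 0.238, 0.0]
force: [0.0, 0.5, -0.5]
gripper_width: 0.0594
grasp_force: 0.0
(np.float64(0.42), np.float64(0.1732), np.float32(27.5), array([0.081, 0.039]))
(np.float64(0.6504), np.float64(0.0598), np.float32(95.8), array([0.034, 0.109]))
t=10.5 tcp [0.4187 0.1698 0.153 ] yaw 27.5 tilt [ 0. -0.] -> d [-0.02  0.02 -1.55] dyaw 0.01
```

```bash
python3 -m crank '-0.02 0.02 -1 0 0 0 0.7; 0 0 -0.8 0 0 0 0.7; 0 0 -0.5 0 0 0 0.7; 0 0 -0.2 0 0 0 0.7; 0 0 0 0 0 0 0.7; 0 0 0 0 0 0 0.3; 0 0 0 0 0 0 0.3; 0 0 0 0 0 0 0.3; 0 0 0 0 0 0 0.3;0 0 0 0 0 0 0.3; 0 0 0.5 0 0 0 0.3; 0 0 1 0 0 0 0.3' 40
python3 -m crank '0.54 -0.61 0 0 0 -0.44 0.3;0.54 -0.61 0 0 0 -0.44 0.3;0.54 -0.61 0 0 0 -0.44 0.3;0.54 -0.61 0 0 0 -0.44 0.3;0.54 -0.61 0 0 0 -0.43 0.3;0 0 0 0 0 0 0.3;0 0 0 0 0 0 0.3;0 0 0 0 0 0 0.3'
python3 -c "
from h import *
need(.580,-.0112,.016,5.7)
w=grab_frame('wrist')
for c in coupons(w,1500,20000): print(c)"
```

```text
time_s: 12.0
tcp_pos: [0.416, 0.1717, 0.0939]
ee_rot: [0.0, 0.971, 0.239, -0.001]
force: [1.4, 1.0, -1.4]
gripper_width: 0.0383
grasp_force: 41.6
time_s: 13.0
tcp_pos: [0.5779, -0.0103, 0.0935]
ee_rot: [-0.0, 0.999, 0.051, -0.0]
force: [0.1, -0.3, -1.0]
gripper_width: 0.0382
grasp_force: 41.6
t=13.0 tcp [ 0.5779 -0.0103  0.0935] yaw 5.8 tilt [-0.  0.] -> d [ 0.03 -0.01 -1.29] dyaw -0.01
(np.float64(0.5264), np.float64(-0.0149), np.float32(5.9), array([0.146, 0.065]))
(np.float64(0.6677), np.float64(-0.1378), np.float32(90.9), array([0.019, 0.038]))
```

```bash
python3 -m crank '0.03 0 -0.7 0 0 0 0.3; 0 0 -0.35 0 0 0 0.3; 0 0 -0.15 0 0 0 0.3; 0 0 -0.09 0 0 0 0.3; 0 0 0 0 0 0 0.3'
python3 -m crank '0.06 0.006 0 0 0 0 0.3; 0.06 0.006 0 0 0 0 0.3;0 0 0 0 0 0 0.3;0 0 0 0 0 0 0.3'
python3 -m crank '0.05 0.005 0 0 0 0 0.3;0 0 0 0 0 0 0.3;0 0 0 0 0 0 0.3'
python3 -m crank '0.04 0.004 0 0 0 0 0.3;0 0 0 0 0 0 0.3;0 0 0 0 0 0 0.3'
```

```text
time_s: 13.68
tcp_pos: [0.5809, -0.011, 0.0163]
ee_rot: [0.0, 0.999, 0.05, 0.001]
force: [-0.5, 0.1, -1.1]
gripper_width: 0.0384
grasp_force: 43.1
time_s: 14.18
tcp_pos: [0.5881, -0.0104, 0.0159]
ee_rot: [0.0, 0.999, 0.05, 0.001]
force: [1.3, -0.6, 2.0]
gripper_width: 0.0386
grasp_force: 43.4
time_s: 14.55
tcp_pos: [0.5899, -0.0101, 0.0158]
ee_rot: [-0.0, 0.999, 0.05, -0.001]
force: [-3.4, -0.0, 7.9]
gripper_width: 0.0389
grasp_force: 44.0
time_s: 14.92
tcp_pos: [0.5922, -0.0098, 0.0158]
ee_rot: [-0.0, 0.999, 0.05, -0.001]
force: [-5.0, -0.4, 9.0]
gripper_width: 0.0383
grasp_force: 44.1
```

```bash
python3 -m crank '0.03 0.003 0 0 0 0 0.3;0 0 0 0 0 0 0.3;0 0 0 0 0 0 0.3'
python3 -m crank '0.03 0.003 0 0 0 0 0.3;0 0 0 0 0 0 0.3;0 0 0 0 0 0 0.3'
```

```text
time_s: 15.3
tcp_pos: [0.5927, -0.0097, 0.0158]
ee_rot: [-0.0, 0.999, 0.05, -0.002]
force: [-11.5, -1.9, 15.3]
gripper_width: 0.038
grasp_force: 44.8
time_s: 15.68
tcp_pos: [0.5927, -0.0097, 0.0157]
ee_rot: [-0.0, 0.999, 0.05, -0.004]
force: [-21.0, -5.5, 23.7]
gripper_width: 0.0385
grasp_force: 45.7
```

```bash
python3 -m crank '0 0 0 0 0 0 0.6;0 0 0 0 0 0 0.6;0 0 0 0 0 0 0.6; 0 0 0.3 0 0 0 0.6; 0 0 1 0 0 0 0.6; 0 0 0.8 0 0 0 0.6; 0 0 0 0 0 0 0.6'
python3 -m crank '0.115 0.835 0.1 0 0 0.6 0.6;0.115 0.835 0.1 0 0 0.6 0.7;0.115 0.835 0 0 0 0.6 0.7;0.115 0.835 0 0 0 0.6 0.7;0.115 0.835 0 0 0 0.6 0.7;0.115 0.835 0 0 0 0.6 0.7;0 0 0 0 0 0 0.7;0 0 0 0 0 0 0.7;0 0 0 0 0 0 0.7'
python3 - <<'E'
from h import *
need(.634,.2905,.003,41.8)
w=grab_frame("wrist"); cv2.imwrite("pics/w4.png",w["img"])
for c in coupons(w,1500,20000): print(c)
f=grab_frame("top"); cv2.imwrite("pics/t4.png",f["img"])
for c in coupons(f): print(c)
E
```

```text
time_s: 16.55
tcp_pos: [0.5989, -0.0097, 0.1467]
ee_rot: [0.001, 0.999, 0.05, 0.004]
force: [0.4, -1.1, -1.5]
gripper_width: 0.0512
grasp_force: 0.0
time_s: 17.68
tcp_pos: [0.638, 0.29, 0.1537]
ee_rot: [0.0, 0.935, 0.356, -0.0]
force: [0.6, 0.3, -0.7]
gripper_width: 0.0595
grasp_force: 0.0
t=17.7 tcp [0.638  0.29   0.1537] yaw 41.7 tilt [-0. -0.] -> d [-0.07  0.01 -2.51] dyaw 0.01
(np.float64(0.7588), np.float64(0.1298), np.float32(129.9), array([0.05 , 0.095]))
(np.float64(0.6325), np.float64(0.2913), np.float32(42.0), array([0.088, 0.039]))
(np.float64(0.6565), np.float64(0.4272), np.float32(112.9), array([0.066, 0.118]))
(np.float64(0.5767), np.float64(-0.3919), np.float32(163.2), array([0.051, 0.174]))
(np.float64(0.7724), np.float64(0.1483), np.float32(127.0), array([0.04 , 0.075]))
(np.float64(0.7716), np.float64(-0.3015), np.float32(32.5), array([0.15 , 0.079]))
(np.float64(0.9546), np.float64(-0.4493), np.float32(7.9), array([0.15 , 0.049]))
```

View pics/w4.png

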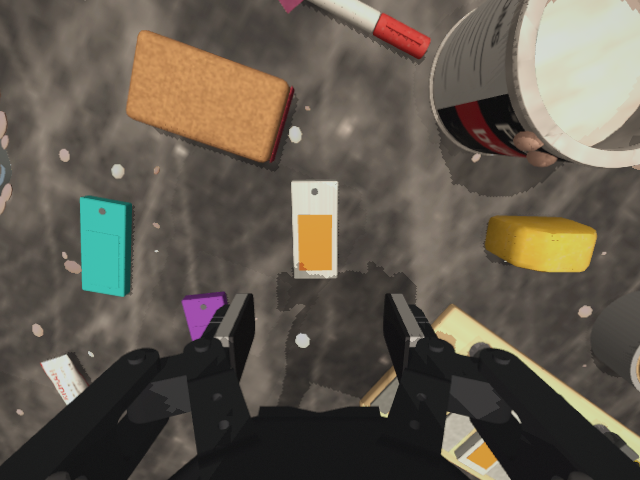

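Coupon C is clear at (314,230), with nothing tall in the fingers' way.

```bash
python3 -m crank '-0.08 0.02 -1 0 0 0 0.7; 0 0 -0.8 0 0 0 0.7; 0 0 -0.5 0 0 0 0.7; 0 0 -0.2 0 0 0 0.7; 0 0 0 0 0 0 0.7; 0 0 0 0 0 0 0.3; 0 0 0 0 0 0 0.3; 0 0 0 0 0 0 0.3; 0 0 0 0 0 0 0.3;0 0 0 0 0 0 0.3; 0 0 0.5 0 0 0 0.3; 0 0 1 0 0 0 0.3' 40
python3 -m crank '-0.204 -0.708 0 0 0 -0.72 0.3;-0.204 -0.708 0 0 0 -0.72 0.3;-0.204 -0.708 0 0 0 -0.72 0.3;-0.204 -0.708 0 0 0 -0.72 0.3;-0.204 -0.708 0 0 0 -0.72 0.3;0 0 0 0 0 0 0.3;0 0 0 0 0 0 0.3;0 0 0 0 0 0 0.3'
python3 -c "
from h import *
need(.5717,.0786,.0162,5.7)"
```

```text
time_s: 19.27
tcp_pos: [0.6321, 0.2919, 0.0937]
ee_rot: [-0.0, 0.934, 0.356, -0.002]
force: [-0.0, -0.3, -0.2]
gripper_width: 0.0382
grasp_force: 41.0
time_s: 20.27
tcp_pos: [0.5725, 0.0807, 0.094]
ee_rot: [-0.0, 0.999, 0.051, 0.0]
force: [0.1, -0.3, -1.4]
gripper_width: 0.0382
grasp_force: 41.0
t=20.3 tcp [0.5725 0.0807 0.094 ] yaw 5.8 tilt [0.001 0.   ] -> d [-0.01 -0.04 -1.3 ] dyaw -0.01
```

```bash
python3 -m crank '-0.01 -0.04 -0.7 0 0 0 0.3; 0 0 -0.35 0 0 0 0.3; 0 0 -0.15 0 0 0 0.3; 0 0 -0.1 0 0 0 0.3; 0 0 0 0 0 0 0.3'
python3 -m crank '0.06 0.006 0 0 0 0 0.3; 0.06 0.006 0 0 0 0 0.3;0.05 0.005 0 0 0 0 0.3;0 0 0 0 0 0 0.3;0 0 0 0 0 0 0.3'
python3 -m crank '0.04 0.004 0 0 0 0 0.3;0 0 0 0 0 0 0.3;0 0 0 0 0 0 0.3'
python3 -m crank '0.03 0.003 0 0 0 0 0.3;0 0 0 0 0 0 0.3;0 0 0 0 0 0 0.3'
```

```text
time_s: 20.9
tcp_pos: [0.5725, 0.078, 0.0166]
ee_rot: [-0.0, 0.999, 0.051, 0.001]
force: [-0.1, 0.6, 1.2]
gripper_width: 0.0382
grasp_force: 45.2
time_s: 21.52
tcp_pos: [0.5817, 0.0786, 0.0164]
ee_rot: [0.0, 0.999, 0.05, 0.0]
force: [-5.6, 1.6, 8.9]
gripper_width: 0.0387
grasp_force: 46.0
time_s: 21.9
tcp_pos: [0.5839, 0.0789, 0.0164]
ee_rot: [0.0, 0.999, 0.05, -0.0]
force: [-5.8, -0.1, 10.5]
gripper_width: 0.0381
grasp_force: 46.1
time_s: 22.28
tcp_pos: [0.5857, 0.0791, 0.0163]
ee_rot: [0.0, 0.999, 0.05, -0.0]
force: [-5.7, 0.3, 11.1]
gripper_width: 0.0383
grasp_force: 46.1
```

```bash
python3 -m crank '0.03 0.003 0 0 0 0 0.3;0 0 0 0 0 0 0.3;0 0 0 0 0 0 0.3'
python3 -m crank '0.03 0.003 0 0 0 0 0.3;0 0 0 0 0 0 0.3;0 0 0 0 0 0 0.3'
python3 -m crank '0.03 0.003 0 0 0 0 0.3;0 0 0 0 0 0 0.3;0 0 0 0 0 0 0.3'
```

```text
time_s: 22.65
tcp_pos: [0.5858, 0.0791, 0.0163]
ee_rot: [0.0, 0.999, 0.05, -0.002]
force: [-15.7, -2.0, 18.0]
gripper_width: 0.0386
grasp_force: 46.9
time_s: 23.02
tcp_pos: [0.5858, 0.0791, 0.0162]
ee_rot: [0.0, 0.999, 0.05, -0.003]
force: [-23.1, -3.9, 26.7]
gripper_width: 0.0383
grasp_force: 47.8
time_s: 23.4
tcp_pos: [0.588, 0.0794, 0.0158]
ee_rot: [0.0, 0.999, 0.05, -0.003]
force: [-20.1, -3.2, 15.6]
gripper_width: 0.0386
grasp_force: 48.1
```

```bash
python3 -m crank '0 0 0 0 0 0 0.6;0 0 0 0 0 0 0.6;0 0 0 0 0 0 0.6; 0 0 0.3 0 0 0 0.6; 0 0 1 0 0 0 0.6; 0 0 1 0 0 0 0.6; 0 0 1 0 0 0 0.6;0 0 0 0 0 0 0.6'
python3 -c "
from h import *
need(.4163,-.2303,.23,90.5)
w=grab_frame('wrist'); cv2.imwrite('pics/w5.png',w['img'])"
python3 -m crank '-0.3 -0.5 0 0 0 0.94 0.6;-0.3 -0.5 0 0 0 0.94 0.6;-0.3 -0.5 0 0 0 0.94 0.6;-0.3 -0.5 0 0 0 0.94 0.6;-0.3 -0.5 0 0 0 0.94 0.6;-0.3 -0.5 0 0 0 0.94 0.6;-0.3 -0.5 0 0 0 0.94 0.6;-0.3 -0.5 0 0 0 0.94 0.6;-0.3 -0.5 0 0 0 0.94 0.6;0 0 0 0 0 0 0.6;0 0 0 0 0 0 0.6'
python3 - <<'E'
from h import *
need(.4163,-.2303,.23,90.5)
w=grab_frame("wrist"); cv2.imwrite("pics/w6.png",w["img"])
E
python3 - <<'E'
import cv2,numpy as np
a=cv2.imread('pics/w5.png');b=cv2.imread('pics/w6.png')
cv2.imwrite('pics/m56.png',cv2.resize(np.hstack([a,b]),(800,300)))
E
```

```text
time_s: 24.4
tcp_pos: [0.5936, 0.0796, 0.2199]
ee_rot: [0.0, 0.999, 0.05, 0.005]
force: [-0.2, 0.4, -0.2]
gripper_width: 0.0511
grasp_force: 0.0
t=24.4 tcp [0.5936 0.0796 0.2199] yaw 5.8 tilt [0.009 0.   ] -> d [-2.96 -5.17  0.17] dyaw 8.47
time_s: 25.82
tcp_pos: [0.429, -0.1901, 0.2133]
ee_rot: [-0.001, 0.706, 0.708, -0.0]
force: [0.5, 0.7, 0.8]
gripper_width: 0.0508
grasp_force: 0.0
t=25.8 tcp [ 0.429  -0.1901  0.2133] yaw 90.2 tilt [-0.001  0.001] -> d [-0.21 -0.67  0.28] dyaw 0.03
```

View pics/m56.png

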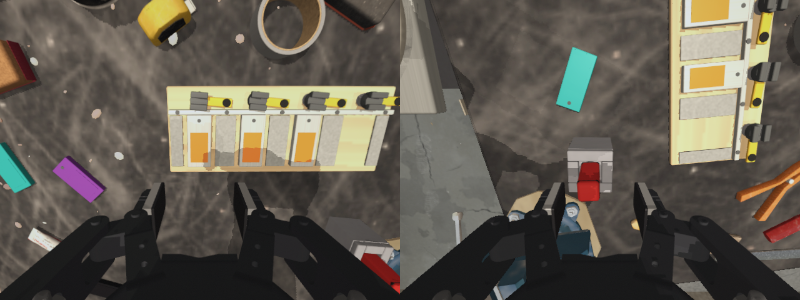

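The left half shows all three coupons home in their lanes. The right half shows the driver handle at about (304,290) in wrist pixels, between the open fingers.

Run:
```python
from h import *
w=grab_frame("wrist"); hsv=cv2.cvtColor(w["img"],cv2.COLOR_BGR2HSV)
m=cv2.inRange(hsv,(0,150,170),(8,255,255))|cv2.inRange(hsv,(172,150,170),(180,255,255)); m[:,:240]=0;m[:,380:]=0;m[:220]=0;m[345:]=0
n,l,st,ce=cv2.connectedComponentsWithStats(m); i=1+np.argmax(st[1:,4]); print(st[i],ce[i])
x,y,ww,hh,_=st[i]
print("bright red at .14:",onz(w,[[x,y],[x+ww,y],[x+ww,y+hh],[x,y+hh]],.140).round(4)[:,:2])
c=cv2.minAreaRect(cv2.findNonZero((l==i).astype(np.uint8))); print(c, onz(w,cv2.boxPoints(c),.14).round(4)[:,:2])
f=grab_frame("scene"); cv2.imwrite("pics/s6.png",f["img"])
need(.4163,-.2303,.23,90.5)
```

```text
[286 295  31  27 730] [301.24246575 307.39452055]
bright red at .14: [[ 0.4056 -0.2204]
 [ 0.4277 -0.2203]
 [ 0.4277 -0.2421]
 [ 0.4051 -0.2422]]
((301.143310546875, 307.6525573730469), (25.746145248413086, 29.651203155517578), 87.39744567871094) [[ 0.4054 -0.2208]
 [ 0.4265 -0.2196]
 [ 0.4274 -0.2403]
 [ 0.4057 -0.2415]]
t=26.0 tcp [ 0.4295 -0.1898  0.2135] yaw 90.3 tilt [-0.  0.] -> d [-0.22 -0.67  0.28] dyaw 0.02
```

```bash
python3 -m crank '-0.21 -0.68 0 0 0 0 0.7;0 0 0 0 0 0 0.7; 0 0 0 0 0 0 0.7'
python3 -c "
from h import *
need(.4165,-.231,.095,90.3)"
python3 -m crank '0 0 -0.8 0 0 0 0.7;0 0 -0.7 0 0 0 0.7;0 0 -0.45 0 0 0 0.7;0 0 0 0 0 0 0.7;0 0 0 0 0 0 0.15;0 0 0 0 0 0 0.15;0 0 0 0 0 0 0.15;0 0 0 0 0 0 0.15;0 0 0 0 0 0 0.15' 70
python3 -c "
from h import *
need(.4165,-.231,.095,90.3)"
```

```text
time_s: 26.35
tcp_pos: [0.4168, -0.2307, 0.2135]
ee_rot: [-0.0, 0.705, 0.709, 0.0]
force: [-0.0, 0.0, -0.7]
gripper_width: 0.0594
grasp_force: 0.0
t=26.4 tcp [ 0.4168 -0.2307  0.2135] yaw 90.3 tilt [-0.  0.] -> d [-0.   -0.   -1.98] dyaw -0.00
time_s: 27.48
tcp_pos: [0.4173, -0.2316, 0.0978]
ee_rot: [0.001, 0.705, 0.709, 0.0]
force: [0.5, 2.1, 9.8]
gripper_width: 0.0248
grasp_force: 68.2
t=27.5 tcp [ 0.4173 -0.2316  0.0978] yaw 90.3 tilt [ 0.002 -0.001] -> d [-0.01  0.01 -0.05] dyaw -0.00
```

```bash
python3 -m crank '0 0 0.3 0 0 0 0.15;0 0 0.5 0 0 0 0.15;0 0 0.7 0 0 0 0.15;0 0 0.7 0 0 0 0.15;0.5 0.3 0 0 0 0 0.15;0.5 0.5 0 0 0 0 0.15;0 0 0 0 0 0 0.15;0 0 0 0 0 0 0.15'
python3 - <<'E'
from h import *
need(.4165,-.231,.095,90.3)
o=readout.get_obs(); t=o["tcp_pos"]
w=grab_frame("wrist"); s=grab_frame("scene")
for f,n in((w,"w"),(s,"s")): print(n,proj(f,[t,t-[0,0,.094]]).round())
p=proj(s,[t-[0,0,.094]])[0]; x,y=np.clip(p.astype(int),[70,70],[570,410])
a=cv2.resize(s["img"][y-60:y+60,x-60:x+60],(480,480),interpolation=cv2.INTER_CUBIC)
p=proj(w,[t-[0,0,.094]])[0]; x,y=np.clip(p.astype(int),[60,60],[580,420]); print(x,y)
b=w["img"][:,80:560][:, :]
cv2.imwrite("pics/m7.png",np.hstack([a[:, 80:400],b]))
E
```

```text
time_s: 28.48
tcp_pos: [0.4764, -0.1833, 0.229]
ee_rot: [0.0, 0.705, 0.709, -0.0]
force: [-0.5, -1.1, -0.5]
gripper_width: 0.0254
grasp_force: 69.2
t=28.5 tcp [ 0.4764 -0.1833  0.229 ] yaw 90.4 tilt [ 0. -0.] -> d [-1.   -0.79 -2.23] dyaw -0.01
w [[319. 307.]
 [319. 245.]]
s [[451. 210.]
 [447. 254.]]
319 245
```

View pics/m7.png

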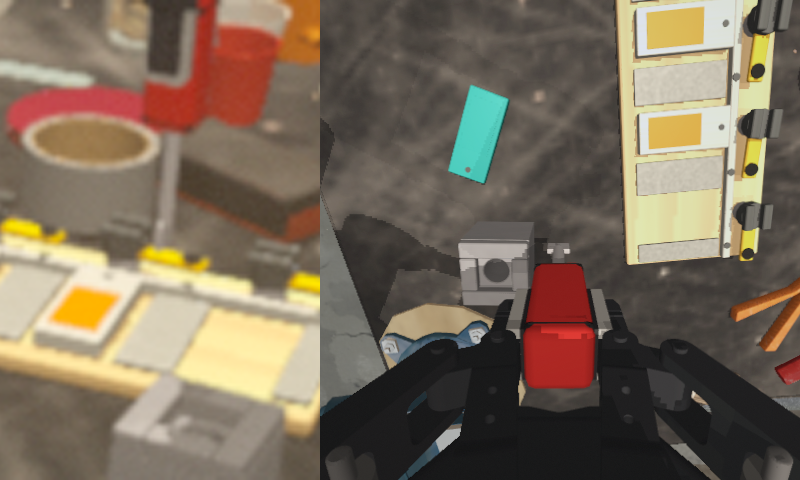

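Run:
```python
from h import *
w=grab_frame("wrist"); print(w["mtx"][0][0], w["position"])
a=cv2.resize(w["img"][215:295,260:380],(720,480),interpolation=cv2.INTER_CUBIC); cv2.imwrite("pics/c8.png",a)
o=readout.get_obs(); t=o["tcp_pos"]; print(proj(w,[t+[-.008,0,-.094],t+[.008,0,-.094],t+[0,-.008,-.094],t+[0,.008,-.094]]).round(1))
```

```text
334.3624397091383 [ 0.47553682 -0.10636439  0.37098036]
[[308.6 245.3]
 [330.2 245.4]
 [319.3 255.5]
 [319.5 235. ]]
```

View pics/c8.png

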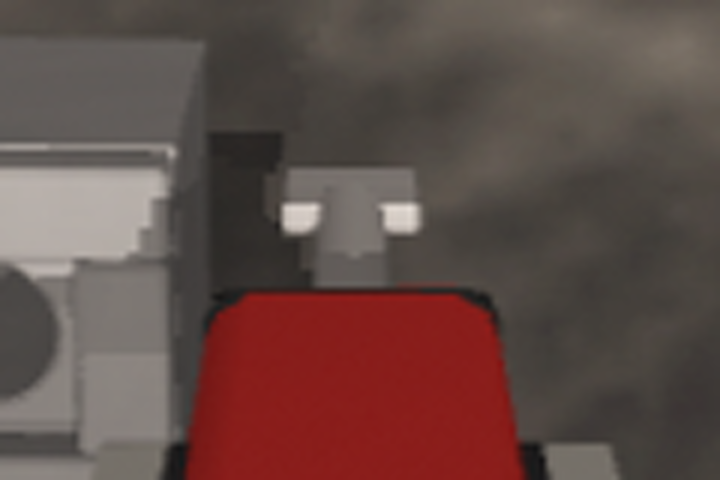

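The tip shows at (318,243) in the wrist view. The blade's width runs along the tool's y, and the tip is where I predicted it. Next I go over the clamp of lane 3.

```bash
python3 -m crank '0.35 0.166 0 0 0 1 0.15;0.35 0.166 0 0 0 1 0.15;0.35 0.166 0 0 0 1 0.15;0.35 0.166 0 0 0 1 0.15;0.35 0.166 0 0 0 1 0.15;0.35 0.166 0 0 0 1 0.15;0.35 0.166 0 0 0 1 0.15;0.35 0.166 0 0 0 1 0.15;0.35 0.166 -0.3 0 0 1 0.15;0 0 -0.3 0 0 0.2 0.15;0 0 -0.3 0 0 0 0.15;0 0 0 0 0 0 0.15'
python3 -m crank '0 0 0 0 0 0 0.15;0 0 0 0 0 0 0.15'
python3 - <<'E'
from h import *
need(.6675,-.0933,.160,183)
w=grab_frame("wrist"); cv2.imwrite("pics/w9.png",w["img"])
o=readout.get_obs(); t=o["tcp_pos"]; print(proj(w,[t-[0,0,.094],[.6675,-.0933,.046]]).round(1))
E
```

```text
time_s: 30.12
tcp_pos: [0.6641, -0.0941, 0.173]
ee_rot: [-0.002, -0.019, 1.0, 0.0]
force: [0.1, -0.3, -1.2]
gripper_width: 0.0251
grasp_force: 69.2
time_s: 30.38
tcp_pos: [0.6659, -0.094, 0.1755]
ee_rot: [0.001, -0.02, 1.0, -0.0]
force: [0.4, 0.4, -1.1]
gripper_width: 0.0254
grasp_force: 69.2
t=30.4 tcp [ 0.6659 -0.094   0.1755] yaw -177.7 tilt [ 0.001 -0.   ] -> d [ 0.03  0.01 -0.26] dyaw 0.07
[[318.2 245.2]
 [318.8 233.9]]
```

View pics/w9.png

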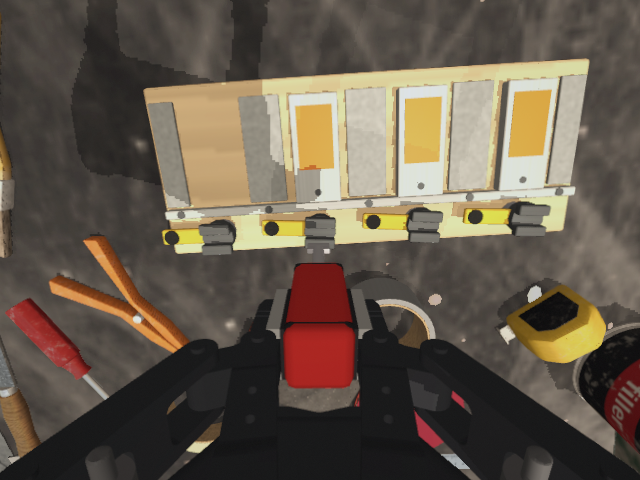

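The blade tip at (318,247) is just above the lane 3 head, which lies at about (319,232). All three coupons sit against the bar. I'll measure the tongue angles numerically.

```bash
cat > tong.py <<'E'
from h import *
def tongues(f,piv,z=.031):
    hsv=cv2.cvtColor(f["img"],cv2.COLOR_BGR2HSV); m=cv2.inRange(hsv,(22,170,120),(33,255,255))
    n,l,st,ce=cv2.connectedComponentsWithStats(m)
    for i in range(1,n):
        if not 60<st[i,4]<3000: continue
        c=cv2.findContours((l==i).astype(np.uint8),0,cv2.CHAIN_APPROX_NONE)[0][0]
        P=onz(f,c.reshape(-1,2),z)[:,:2].astype(np.float32); r=cv2.minAreaRect(P); cen=np.array(r[0])
        for k,p in piv.items():
            if np.hypot(*(cen-p))<.06 and min(r[1])<.022:
                b=cv2.boxPoints(r); e=max([b[1]-b[0],b[2]-b[1]],key=np.linalg.norm); 
                if e@(cen-p)<0: e=-e
                d=cen-p
                print(k,"cen",cen.round(4),"size",np.round(r[1],3),"edge-dir",np.degrees(np.arctan2(e[1],e[0])).round(1),"from pivot",np.degrees(np.arctan2(d[1],d[0])).round(1))
PIV={"L1":np.array([.6496,.0859]),"L2":np.array([.6586,-.0037]),"L3":np.array([.6675,-.0933]),"L4":np.array([.6765,-.1828])}
E
python3 - <<'E'
from tong import *
import pickle
print("open = -84.3");
w=grab_frame("wrist"); tongues(w,PIV)
print("top0"); tongues(pickle.load(open("top0.pkl","rb")),PIV)
# head grey prongs: dark low-sat pixels around the heads
g=cv2.cvtColor(w["img"],cv2.COLOR_BGR2HSV); m=cv2.inRange(g,(0,0,30),(180,60,125))
for k,p in PIV.items():
    c=proj(w,[[*p,.046]])[0].astype(int); print(k,c)
    if k!="L3":
        s=m[c[1]-22:c[1]+22,c[0]-28:c[0]+28]
        n,l,st,ce=cv2.connectedComponentsWithStats(s)
        for i in range(1,n):
            if st[i,4]>60: print(st[i],ce[i].round(1)+c-[28,22])
c=np.array([320,232]);cv2.imwrite("pics/c10.png",cv2.resize(w["img"][192:262,150:560],None,fx=1.95,fy=1.95,interpolation=cv2.INTER_CUBIC))
E
```

```text
open = -84.3
L1 cen [0.6491 0.0595] size [0.013 0.026] edge-dir -87.6 from pivot -91.0
L3 cen [ 0.6675 -0.12  ] size [0.013 0.024] edge-dir -88.5 from pivot -89.9
top0
L1 [532 221]
[   0    3   56   41 1511] [529.  224.3]
L2 [425 228]
[   0    2   56   42 1288] [424.7 232.9]
L3 [318 233]
L4 [213 240]
[   0    1   56   43 1510] [216.3 243.4]
```

```bash
python3 -m crank '0.02 0.01 -0.4 0 0 -0.03 0.15;0 0 -0.15 0 0 0 0.15;0 0 0 0 0 0 0.15;0 0 0 0 0 0 0.15'
python3 -m crank '0 0 -0.05 0 0 0 0.15;0 0 0 0 0 0 0.15'
python3 -m crank '0 0 -0.05 0 0 0 0.15;0 0 0 0 0 0 0.15'
python3 -c "
from h import *
need(.667,-.0933,.134,182)
w=grab_frame('wrist'); cv2.imwrite('pics/w11.png',w['img'])"
```

```text
time_s: 30.98
tcp_pos: [0.6672, -0.0932, 0.1424]
ee_rot: [0.0, -0.018, 1.0, -0.0]
force: [-0.8, -0.5, -1.0]
gripper_width: 0.0249
grasp_force: 69.2
time_s: 31.22
tcp_pos: [0.6668, -0.0931, 0.1387]
ee_rot: [0.0, -0.018, 1.0, -0.0]
force: [-0.7, -0.3, -0.1]
gripper_width: 0.0253
grasp_force: 69.2
time_s: 31.48
tcp_pos: [0.6667, -0.0931, 0.1354]
ee_rot: [-0.0, -0.018, 1.0, 0.0]
force: [-0.8, -0.8, -1.3]
gripper_width: 0.0254
grasp_force: 69.2
t=31.5 tcp [ 0.6667 -0.0931  0.1354] yaw -177.9 tilt [-0.  0.] -> d [ 0.01 -0.   -0.02] dyaw -0.01
```

```bash
python3 -m crank '0 0 -0.03 0 0 0 0.15;0 0 0 0 0 0 0.15;0 0 0 0 0 -0.7 0.15;0 0 0 0 0 -0.7 0.15;0 0 0 0 0 -0.7 0.15;0 0 0 0 0 -0.7 0.15;0 0 0 0 0 -0.7 0.15;0 0 0 0 0 0 0.15'
python3 -c "
from tong import *
need(.667,-.0933,.134,182); print(readout.get_obs()['wrist_torque']); tongues(grab_frame('wrist'),PIV)"
```

```text
time_s: 32.52
tcp_pos: [0.6674, -0.0933, 0.134]
ee_rot: [0.001, 0.283, 0.959, -0.0]
force: [3.3, -1.8, -2.8]
gripper_width: 0.0255
grasp_force: 69.0
t=32.5 tcp [ 0.6674 -0.0933  0.134 ] yaw 147.1 tilt [ 0.001 -0.   ] -> d [-0.01  0.   -0.  ] dyaw 3.49
[-0.4214026  -0.82954907  0.07797088]
L1 cen [0.6435 0.0586] size [0.001 0.025] edge-dir -89.3 from pivot -102.5
L2 cen [ 0.6581 -0.0302] size [0.013 0.027] edge-dir -89.7 from pivot -91.2
L4 cen [ 0.6792 -0.2129] size [0.013 0.018] edge-dir -85.7 from pivot -84.8
```

```bash
python3 -m crank '0 0 0 0 0 -0.8 0.15;0 0 0 0 0 -0.8 0.15;0 0 0 0 0 -0.8 0.15;0 0 0 0 0 -0.8 0.15;0 0 0 0 0 -0.8 0.15;0 0 0 0 0 -0.8 0.15;0 0 0 0 0 -0.8 0.15;0 0 0 0 0 0 0.15'
python3 -c "
from tong import *
need(.667,-.0933,.134,182); print(readout.get_obs()['wrist_torque']); tongues(grab_frame('wrist'),PIV)"
python3 -m crank '0 0 0 0 0 -0.5 0.15;0 0 0 0 0 -0.5 0.15;0 0 0 0 0 0 0.15'
python3 -c "
from tong import *
need(.667,-.0933,.134,182); print(readout.get_obs()['wrist_torque']);"
python3 -m crank '0 0 0 0 0 -0.4 0.15;0 0 0 0 0 0 0.15'
python3 -c "
from tong import *
need(.667,-.0933,.134,182); print(readout.get_obs()['wrist_torque']);"
```

```text
time_s: 33.58
tcp_pos: [0.6672, -0.0932, 0.134]
ee_rot: [0.0, 0.7, 0.715, 0.0]
force: [3.3, -1.8, -1.4]
gripper_width: 0.0253
grasp_force: 69.2
t=33.6 tcp [ 0.6672 -0.0932  0.134 ] yaw 91.2 tilt [ 0.001 -0.   ] -> d [-0. -0.  0.] dyaw 9.08
[-0.34739276 -0.86974088 -0.01825307]
L1 cen [0.6506 0.039 ] size [0.013 0.008] edge-dir 1.2 from pivot -88.8
L2 cen [0.6506 0.039 ] size [0.013 0.008] edge-dir -178.8 from pivot 100.6
L2 cen [ 0.6527 -0.0301] size [0.001 0.026] edge-dir -89.7 from pivot -102.5
L2 cen [ 0.6638 -0.0314] size [0.024 0.004] edge-dir -97.1 from pivot -79.4
L3 cen [ 0.6405 -0.103 ] size [0.026 0.01 ] edge-dir -154.7 from pivot -160.2
time_s: 34.0
tcp_pos: [0.6671, -0.0932, 0.134]
ee_rot: [0.0, 0.759, 0.651, 0.0]
force: [2.8, -1.3, -0.9]
gripper_width: 0.0255
grasp_force: 69.2
t=34.0 tcp [ 0.6671 -0.0932  0.134 ] yaw 81.3 tilt [ 0.001 -0.   ] -> d [-0. -0.  0.] dyaw 10.07
[-0.38126994 -0.93163036  0.0592343 ]
time_s: 34.25
tcp_pos: [0.6671, -0.0931, 0.134]
ee_rot: [0.0, 0.781, 0.624, 0.0]
force: [4.2, -1.3, -0.9]
gripper_width: 0.0251
grasp_force: 69.3
t=34.2 tcp [ 0.6671 -0.0931  0.134 ] yaw 77.3 tilt [ 0.001 -0.   ] -> d [-0. -0.  0.] dyaw 10.47
[-0.36921151 -1.03290937  0.03937592]
```

```bash
for i in 1; do python3 -m crank '0 0 0 0 0 -0.4 0.15;0 0 0 0 0 0 0.15'; done
python3 -c "
from h import *
need(.667,-.0933,.134,182); print(readout.get_obs()['wrist_torque']);"
python3 -m crank '0 0 0 0 0 -0.3 0.15;0 0 0 0 0 0 0.15'
python3 -c "
from tong import *
need(.667,-.0933,.134,182); print(readout.get_obs()['wrist_torque']);tongues(grab_frame('wrist'),PIV)"
```

```text
time_s: 34.5
tcp_pos: [0.667, -0.0931, 0.1339]
ee_rot: [0.0, 0.802, 0.597, 0.0]
force: [3.5, -1.2, -1.5]
gripper_width: 0.0252
grasp_force: 69.3
t=34.5 tcp [ 0.667  -0.0931  0.1339] yaw 73.3 tilt [ 0. -0.] -> d [-0. -0.  0.] dyaw 10.87
[-0.3439476  -1.06698788 -0.01503969]
time_s: 34.75
tcp_pos: [0.667, -0.0931, 0.1339]
ee_rot: [0.0, 0.818, 0.575, 0.0]
force: [3.8, -1.7, -0.1]
gripper_width: 0.0253
grasp_force: 69.3
t=34.8 tcp [ 0.667  -0.0931  0.1339] yaw 70.2 tilt [ 0. -0.] -> d [ 0. -0.  0.] dyaw 11.18
[-0.4072073  -1.05971581  0.11986337]
L1 cen [0.6501 0.0586] size [0.013 0.027] edge-dir -88.1 from pivot -89.0
L1 cen [0.6512 0.0374] size [0.014 0.007] edge-dir -165.4 from pivot -88.1
L2 cen [0.6512 0.0374] size [0.014 0.007] edge-dir 14.6 from pivot 100.2
L2 cen [ 0.6587 -0.0307] size [0.013 0.027] edge-dir -89.7 from pivot -89.7
L3 cen [ 0.6403 -0.095 ] size [0.025 0.013] edge-dir -174.1 from pivot -176.4
```

```bash
python3 -m crank '0 0 0 0 0 -0.3 0.15;0 0 0 0 0 0 0.15;0 0 0 0 0 0 0.15' | head -1
python3 -c "
from h import *
need(.667,-.0933,.134,182); print(readout.get_obs()['wrist_torque']);"
python3 -m crank '0 0 0 0 0 -0.3 0.15;0 0 0 0 0 0 0.15;0 0 0 0 0 0 0.15' |head -1
python3 -c "
from tong import *
need(.667,-.0933,.134,182); print(readout.get_obs()['wrist_torque']);tongues(grab_frame('wrist'),PIV)" | grep -v L[12]
```

```text
time_s: 35.17
t=35.2 tcp [ 0.667  -0.0931  0.1339] yaw 67.2 tilt [ 0. -0.] -> d [ 0. -0.  0.] dyaw 11.48
[-0.54337388 -1.17120057  0.21993941]
time_s: 35.55
t=35.5 tcp [ 0.6669 -0.0931  0.1339] yaw 64.2 tilt [ 0. -0.] -> d [ 0. -0.  0.] dyaw 11.78
[-0.52458527 -0.93737721  0.26525657]
L3 cen [ 0.6392 -0.095 ] size [0.027 0.013] edge-dir -174.4 from pivot -176.6
```

```bash
python3 -m crank '0 0 0 0 0 0.8 0.15;0 0 0 0 0 0.8 0.15;0 0 0 0 0 0 0.15;0 0 0.4 0 0 0 0.15;0 0 0.4 0 0 0 0.15'
python3 -m crank '-0.016 0.15 0 0 0 1 0.15;-0.016 0.15 0 0 0 1 0.15;-0.016 0.15 0 0 0 1 0.15;-0.016 0.15 0 0 0 1 0.15;-0.016 0.15 0 0 0 1 0.15;-0.016 0.15 0 0 0 1 0.15;-0.016 0.15 0 0 0 1 0.15;-0.016 0.15 0 0 0 1 0.15;-0.016 0.15 0 0 0 1 0.15;0 0.14 0 0 0 1 0.15;0 0 0 0 0 0 0.15;0 0 0 0 0 0 0.15'
python3 - <<'E'
from tong import *
need(.658,-.0036,.1405,180.5)
w=grab_frame("wrist"); cv2.imwrite("pics/w12.png",w["img"]); tongues(w,PIV)
o=readout.get_obs();t=o["tcp_pos"];M=rot(o["ee_rot"]).as_matrix();print(proj(w,[t-[0,0,.094],t-[0,0,.094]+.008*M[:,1],t-[0,0,.094]-.008*M[:,1]]).round(1))
g=cv2.cvtColor(w["img"],cv2.COLOR_BGR2HSV)
m=cv2.inRange(g,(0,0,175),(180,40,255)); 
n,l,st,ce=cv2.connectedComponentsWithStats(m[235:265,295:345])
for i in range(1,n):
  if st[i,4]>4: print("bright shoulder",ce[i]+[295,235],st[i,4])
E
```

```text
time_s: 36.22
tcp_pos: [0.666, -0.0928, 0.1818]
ee_rot: [-0.001, 0.767, 0.642, -0.001]
force: [-0.3, 1.1, -0.6]
gripper_width: 0.0253
grasp_force: 69.2
time_s: 37.72
tcp_pos: [0.6579, -0.0039, 0.1817]
ee_rot: [-0.0, 0.002, 1.0, 0.0]
force: [-0.3, 0.1, -1.0]
gripper_width: 0.0253
grasp_force: 69.3
t=37.7 tcp [ 0.6579 -0.0039  0.1817] yaw 179.7 tilt [-0.001  0.   ] -> d [ 0.    0.   -0.69] dyaw 0.08
[[317.9 245.6]
 [328.6 245.6]
 [307.1 245.6]]
bright shoulder [326.46153846 250.84615385] 26
```

```bash
python3 -m crank '0 0 -0.4 0 0 0.05 0.15;0 0 -0.28 0 0 0 0.15;0 0 0 0 0 0 0.15;0 0 0 0 0 0 0.15'
python3 -m crank '0 0 -0.05 0 0 0 0.15;0 0 0 0 0 0 0.15'
python3 -m crank '0 0 -0.05 0 0 0 0.15;0 0 0 0 0 0 0.15'
python3 -c "
from h import *
need(.658,-.0036,.134,180.5)"
```

```text
time_s: 38.28
tcp_pos: [0.6585, -0.0038, 0.1415]
ee_rot: [0.0, -0.004, 1.0, -0.0]
force: [-0.2, 0.2, -0.8]
gripper_width: 0.0253
grasp_force: 69.3
time_s: 38.52
tcp_pos: [0.6583, -0.0037, 0.1382]
ee_rot: [0.0, -0.005, 1.0, -0.0]
force: [0.7, -0.5, -0.9]
gripper_width: 0.0253
grasp_force: 69.3
time_s: 38.78
tcp_pos: [0.6581, -0.0037, 0.1348]
ee_rot: [-0.0, -0.005, 1.0, 0.0]
force: [-0.8, 0.8, -1.4]
gripper_width: 0.0252
grasp_force: 69.3
t=38.8 tcp [ 0.6581 -0.0037  0.1348] yaw -179.5 tilt [-0.  0.] -> d [-0.    0.   -0.01] dyaw -0.00
```

In the slot. I turn from 180.5° to about 66°.

```bash
python3 -m crank '0 0 -0.01 0 0 -0.7 0.15;0 0 0 0 0 -0.7 0.15;0 0 0 0 0 -0.8 0.15;0 0 0 0 0 -0.8 0.15;0 0 0 0 0 -0.8 0.15;0 0 0 0 0 -0.8 0.15;0 0 0 0 0 -0.8 0.15;0 0 0 0 0 -0.8 0.15;0 0 0 0 0 -0.8 0.15;0 0 0 0 0 -0.8 0.15;0 0 0 0 0 -0.8 0.15;0 0 0 0 0 -0.8 0.15'
python3 -c "
from h import *
need(.658,-.0036,.134,66); print(readout.get_obs()['wrist_torque'])"
python3 -m crank '0 0 0 0 0 -0.6 0.15;0 0 0 0 0 -0.6 0.15;0 0 0 0 0 -0.5 0.15;0 0 0 0 0 -0.3 0.15;0 0 0 0 0 0 0.15;0 0 0 0 0 0 0.15'
python3 -c "
from tong import *
need(.658,-.0036,.134,66); print(readout.get_obs()['wrist_torque']);tongues(grab_frame('wrist'),PIV)"
```

```text
time_s: 40.28
tcp_pos: [0.6584, -0.0037, 0.1345]
ee_rot: [0.0, 0.73, 0.684, 0.0]
force: [1.0, -0.4, -1.4]
gripper_width: 0.0255
grasp_force: 69.3
t=40.3 tcp [ 0.6584 -0.0037  0.1345] yaw 86.3 tilt [ 0. -0.] -> d [-0.01  0.   -0.01] dyaw -2.03
[-0.09935349 -0.15337334  0.01415535]
time_s: 41.02
tcp_pos: [0.6582, -0.0037, 0.1345]
ee_rot: [0.0, 0.836, 0.549, -0.0]
force: [-0.6, -1.0, -0.5]
gripper_width: 0.0251
grasp_force: 69.3
t=41.0 tcp [ 0.6582 -0.0037  0.1345] yaw 66.6 tilt [-0. -0.] -> d [-0.    0.   -0.01] dyaw -0.06
[-0.11983666  0.16343645  0.16326502]
L1 cen [0.654  0.0574] size [0.006 0.024] edge-dir -87.7 from pivot -81.3
L1 cen [0.6453 0.0596] size [0.024 0.004] edge-dir -90.9 from pivot -99.4
L2 cen [ 0.6253 -0.0059] size [0.036 0.013] edge-dir -174.2 from pivot -176.3
```

```bash
python3 -m crank '0 0 0 0 0 -0.3 0.15;0 0 0 0 0 0 0.15;0 0 0 0 0 0 0.15' | head -1
python3 -c "
from tong import *
need(.658,-.0036,.134,66); print(readout.get_obs()['wrist_torque']);tongues(grab_frame('wrist'),PIV)"
python3 -m crank '0 0 0 0 0 0.8 0.15;0 0 0 0 0 0.8 0.15;0 0 0 0 0 0 0.15;0 0 0.4 0 0 0 0.15;0 0 0.4 0 0 0 0.15'
python3 -m crank '-0.016 0.15 0 0 0 1 0.15;-0.016 0.15 0 0 0 1 0.15;-0.016 0.15 0 0 0 1 0.15;-0.016 0.15 0 0 0 1 0.15;-0.016 0.15 0 0 0 1 0.15;-0.016 0.15 0 0 0 1 0.15;-0.016 0.15 0 0 0 1 0.15;-0.016 0.15 0 0 0 1 0.15;-0.016 0.15 0 0 0 1 0.15;0 0.14 0 0 0 1 0.15;0 0 0 0 0 0 0.15;0 0 0 0 0 0 0.15'
python3 -c "
from tong import *
need(.6492,.0862,.1405,182);tongues(grab_frame('wrist'),PIV)"
```

```text
time_s: 41.45
t=41.5 tcp [ 0.6582 -0.0037  0.1344] yaw 63.6 tilt [-0. -0.] -> d [-0.    0.   -0.01] dyaw 0.24
[-0.24998853  0.23890613  0.32881985]
L1 cen [0.6542 0.0579] size [0.005 0.024] edge-dir -88.8 from pivot -80.7
L1 cen [0.6448 0.0598] size [0.024 0.005] edge-dir -94.0 from pivot -100.4
L2 cen [ 0.6247 -0.0054] size [0.035 0.013] edge-dir -171.7 from pivot -177.2
L2 cen [ 0.6322 -0.0081] size [0.023 0.009] edge-dir -179.9 from pivot -170.5
time_s: 42.12
tcp_pos: [0.6581, -0.0036, 0.1828]
ee_rot: [-0.0, 0.77, 0.638, -0.0]
force: [-0.2, 0.3, -1.7]
gripper_width: 0.0257
grasp_force: 69.3
time_s: 43.62
tcp_pos: [0.6496, 0.0855, 0.1824]
ee_rot: [0.0, 0.007, 1.0, -0.0]
force: [-0.2, -0.1, -1.2]
gripper_width: 0.0254
grasp_force: 69.3
t=43.6 tcp [0.6496 0.0855 0.1824] yaw 179.2 tilt [ 0. -0.] -> d [-0.01  0.01 -0.7 ] dyaw 0.28
L3 cen [ 0.6436 -0.09  ] size [0.009 0.025] edge-dir 161.9 from pivot 172.1
```

```bash
python3 -m crank '-0.01 0.01 -0.4 0 0 0.28 0.15;0 0 -0.28 0 0 0 0.15;0 0 0 0 0 0 0.15;0 0 0 0 0 0 0.15'
python3 -m crank '0 0 -0.05 0 0 0 0.15;0 0 0 0 0 0 0.15'
python3 -m crank '0 0 -0.06 0 0 0 0.15;0 0 0 0 0 0 0.15'
python3 -c "
from h import *
need(.649,.086,.134,182)"
```

```text
time_s: 44.18
tcp_pos: [0.6493, 0.0862, 0.1422]
ee_rot: [0.0, -0.02, 1.0, -0.0]
force: [0.2, 0.7, -1.3]
gripper_width: 0.0253
grasp_force: 69.3
time_s: 44.42
tcp_pos: [0.649, 0.0863, 0.1388]
ee_rot: [0.0, -0.02, 1.0, 0.0]
force: [-0.4, 0.5, -2.0]
gripper_width: 0.0254
grasp_force: 69.3
time_s: 44.68
tcp_pos: [0.6488, 0.0863, 0.1348]
ee_rot: [-0.0, -0.021, 1.0, 0.0]
force: [0.7, -0.0, -2.2]
gripper_width: 0.0251
grasp_force: 69.3
t=44.7 tcp [0.6488 0.0863 0.1348] yaw -177.6 tilt [-0. -0.] -> d [ 0.   -0.01 -0.01] dyaw -0.04
```

```bash
python3 -m crank '0 0 -0.01 0 0 -0.8 0.15;0 0 0 0 0 -0.8 0.15;0 0 0 0 0 -0.8 0.15;0 0 0 0 0 -0.8 0.15;0 0 0 0 0 -0.8 0.15;0 0 0 0 0 -0.8 0.15;0 0 0 0 0 -0.8 0.15;0 0 0 0 0 -0.8 0.15;0 0 0 0 0 -0.8 0.15;0 0 0 0 0 -0.8 0.15;0 0 0 0 0 -0.8 0.15;0 0 0 0 0 -0.8 0.15'
python3 -m crank '0 0 0 0 0 -0.6 0.15;0 0 0 0 0 -0.6 0.15;0 0 0 0 0 -0.5 0.15;0 0 0 0 0 -0.3 0.15;0 0 0 0 0 0 0.15;0 0 0 0 0 0 0.15'
python3 -c "
from tong import *
need(.649,.086,.134,64); print(readout.get_obs()['wrist_torque']);tongues(grab_frame('wrist'),PIV)"
python3 -m crank '0 0 0 0 0 -0.2 0.15;0 0 0 0 0 0 0.15;0 0 0 0 0 0 0.15' | head -1
python3 -c "
from tong import *
need(.649,.086,.134,64); print(readout.get_obs()['wrist_torque'])"
```

```text
time_s: 46.18
tcp_pos: [0.6494, 0.0861, 0.1345]
ee_rot: [0.0, 0.731, 0.683, 0.0]
force: [2.6, -0.6, -2.4]
gripper_width: 0.0253
grasp_force: 69.1
time_s: 46.92
tcp_pos: [0.6492, 0.0861, 0.1345]
ee_rot: [0.0, 0.837, 0.548, 0.0]
force: [2.0, -3.7, -1.5]
gripper_width: 0.0254
grasp_force: 69.2
t=46.9 tcp [0.6492 0.0861 0.1345] yaw 66.4 tilt [ 0. -0.] -> d [-0.   -0.   -0.01] dyaw -0.24
[-0.65534584 -0.49069615  0.15330474]
L1 cen [0.6151 0.0837] size [0.034 0.013] edge-dir -173.6 from pivot -176.4
time_s: 47.35
t=47.4 tcp [0.6491 0.0862 0.1345] yaw 64.4 tilt [ 0. -0.] -> d [-0.   -0.   -0.01] dyaw -0.04
[-0.92677311 -0.71380714  0.2324659 ]
```

```bash
python3 -m crank '0 0 0 0 0 0.8 0.15;0 0 0 0 0 0.8 0.15;0 0 0 0 0 0 0.15;0 0 0.5 0 0 0 0.15;0 0 0.7 0 0 0 0.15;0 0 0.5 0 0 0 0.15;0 0 0 0 0 0 0.15'
python3 -c "
from tong import *
need(.417,-.2312,.235,90.3);f=grab_frame('top');tongues(f,PIV);tongues(grab_frame('wrist'),PIV)"
python3 -m crank '-0.48 -0.65 0 0 0 0.13 0.15;-0.48 -0.65 0 0 0 0.13 0.15;-0.48 -0.65 0 0 0 0.13 0.15;-0.48 -0.65 0 0 0 0.13 0.15;-0.48 -0.65 0 0 0 0.13 0.15;-0.48 -0.65 0 0 0 0.13 0.15;-0.48 -0.65 0 0 0 0.13 0.15;-0.48 -0.65 0 0 0 0.13 0.15;0 0 0 0 0 0 0.15;0 0 0 0 0 0 0.15;0 0 0 0 0 0 0.15'
python3 -c "
from h import *
need(.417,-.2312,.235,90.3)"
```

```text
time_s: 48.22
tcp_pos: [0.6498, 0.0867, 0.2388]
ee_rot: [0.001, 0.765, 0.644, 0.002]
force: [0.6, 0.2, -0.7]
gripper_width: 0.0251
grasp_force: 69.4
t=48.2 tcp [0.6498 0.0867 0.2388] yaw 80.2 tilt [0.004 0.001] -> d [-3.88 -5.3  -0.06] dyaw 1.01
time_s: 49.7
tcp_pos: [0.4189, -0.2248, 0.236]
ee_rot: [-0.0, 0.702, 0.712, 0.0]
force: [-0.5, -0.0, -0.5]
gripper_width: 0.0256
grasp_force: 69.3
t=49.7 tcp [ 0.4189 -0.2248  0.236 ] yaw 90.8 tilt [-0.001  0.001] -> d [-0.03 -0.11 -0.02] dyaw -0.05
```

Before lowering I take one of my two remaining pictures: tip against the stand hole, with the jig in view.

```bash
python3 -m crank '-0.03 -0.11 0 0 0 -0.05 0.15;0 0 0 0 0 0 0.15;0 0 0 0 0 0 0.15'
python3 - <<'E'
from h import *
need(.417,-.2312,.0985,90.3)
w=grab_frame("wrist"); s=grab_frame("scene")
a=w["img"][:,100:640]; a=cv2.resize(a,(400,356)); 
b=cv2.resize(w["img"][200:320,260:380],(400,400),interpolation=cv2.INTER_CUBIC)[:356]
cv2.imwrite("pics/m13.png",np.hstack([a,b]))
E
```

```text
time_s: 50.08
tcp_pos: [0.4169, -0.2322, 0.2364]
ee_rot: [-0.0, 0.706, 0.709, 0.0]
force: [0.6, -0.2, -1.0]
gripper_width: 0.0252
grasp_force: 69.3
t=50.1 tcp [ 0.4169 -0.2322  0.2364] yaw 90.3 tilt [0. 0.] -> d [ 0.    0.02 -2.3 ] dyaw 0.00
```

View pics/m13.png

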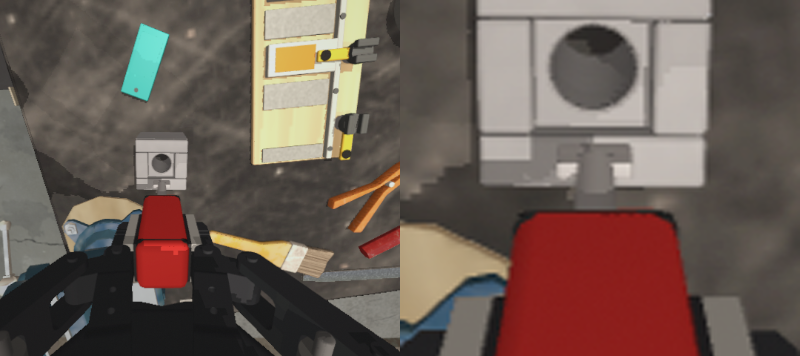

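The tip lines up sideways with the stand's hole: hole at about (318,219) in full wrist pixels, shank at 318. The lane 3 tongue lies over its coupon.

```bash
python3 - <<'E'
from h import *
w=grab_frame("wrist"); print("hole",onz(w,[[317.9,219.5]],.07),"stand top corners mid",onz(w,[[(478+712)/2*.3-120+260,200+160*.3]],.082))
print("tip est", onz(w,[[318.4,200+150*.3]],.1424))
E
python3 -m crank '0 0 -0.6 0 0 0 0.15;0 0 -0.6 0 0 0 0.15;0 0 -0.3 0 0 0 0.15;0 0 0 0 0 0 0.15'
python3 -m crank '0 0 -0.3 0 0 0 0.15;0 0 0 0 0 0 0.15;0 0 -0.25 0 0 0 0.15;0 0 0 0 0 0 0.15'
python3 -c "
from h import *
need(.417,-.2312,.0985,90.3)"
```

```text
hole [[ 0.41539776 -0.23015388  0.07      ]] stand top corners mid [[ 0.41610786 -0.2546117   0.082     ]]
tip est [[ 0.41606497 -0.2319369   0.1424    ]]
time_s: 50.72
tcp_pos: [0.4162, -0.2318, 0.1455]
ee_rot: [-0.001, 0.706, 0.709, -0.0]
force: [0.0, -0.0, -0.8]
gripper_width: 0.0254
grasp_force: 69.4
time_s: 51.22
tcp_pos: [0.4168, -0.2323, 0.1139]
ee_rot: [-0.0, 0.706, 0.709, -0.0]
force: [-0.5, 0.7, -1.2]
gripper_width: 0.0252
grasp_force: 69.4
t=51.2 tcp [ 0.4168 -0.2323  0.1139] yaw 90.3 tilt [-0.  0.] -> d [ 0.    0.02 -0.26] dyaw 0.00
```

```bash
python3 -m crank '-0.01 0.02 -0.06 0 0 0 0.15;0 0 -0.06 0 0 0 0.15;0 0 0 0 0 0 0.15'
python3 -m crank '0 0 -0.06 0 0 0 0.15;0 0 -0.06 0 0 0 0.15;0 0 0 0 0 0 0.15;0 0 0 0 0 0 0.15'
python3 -m crank '0 0 -0.02 0 0 0 0.15;0 0 0 0 0 0 0.15'
```

```text
time_s: 51.6
tcp_pos: [0.4161, -0.2311, 0.1063]
ee_rot: [-0.0, 0.706, 0.709, -0.0]
force: [-0.1, 0.6, -1.0]
gripper_width: 0.0254
grasp_force: 69.4
time_s: 52.1
tcp_pos: [0.4161, -0.2311, 0.099]
ee_rot: [-0.0, 0.706, 0.709, -0.0]
force: [-0.3, 0.4, -1.8]
gripper_width: 0.0253
grasp_force: 69.4
time_s: 52.35
tcp_pos: [0.4163, -0.2311, 0.0979]
ee_rot: [0.0, 0.706, 0.709, 0.0]
force: [0.7, -0.1, -0.3]
gripper_width: 0.0253
grasp_force: 69.8
```

```bash
python3 -m crank '0 0 0 0 0 0 0.5;0 0 0 0 0 0 0.5;0 0 0 0 0 0 0.5;0 0 0 0 0 0 0.5;0 0 0.5 0 0 0 0.5;0 0 1 0 0 0 0.5;0 0 1 0 0 0 0.5;0 0 0.6 0 0 0 0.5;0 0 0 0 0 0 0.5'
python3 -m crank '0.1 0.4 0 0 0 -0.9 0.5;0.1 0.4 0 0 0 -0.9 0.5;0.1 0.4 0 0 0 -0.9 0.5;0.1 0.4 0 0 0 -0.9 0.5;0.1 0.4 0 0 0 -0.9 0.5;0.1 0.4 0 0 0 -0.9 0.5;0.1 0.3 0 0 0 -0.9 0.5;0.1 0.3 0 0 0 -0.9 0.5;0.1 0.3 0 0 0 -0.9 0.5;0 0 0 0 0 0 0.5;0 0 0 0 0 0 0.5'
python3 - <<'E'
from tong import *
need(.5,0,.3,6)
w=grab_frame("wrist"); tongues(w,PIV); s=grab_frame("scene"); t=grab_frame("top")
a=cv2.resize(w["img"],(800,600))[:400]
p=proj(s,[[.416,-.231,.1]])[0].astype(int); q=s["img"][p[1]-50:p[1]+50,p[0]-65:p[0]+65]
cv2.imwrite("pics/m14.png",np.vstack([a,np.hstack([cv2.resize(q,(260,200)),cv2.resize(t["img"][120:280,280:490],(262,200)),np.zeros((200,278,3),np.uint8)])]))
b=onz(w,[[0,0],[639,0],[639,479],[0,479]],.012); print(b.round(3)[:,:2])
E
```

```text
time_s: 53.48
tcp_pos: [0.4171, -0.2318, 0.2864]
ee_rot: [0.003, 0.706, 0.709, 0.0]
force: [-0.2, -0.9, -1.7]
gripper_width: 0.0427
grasp_force: 0.0
time_s: 54.85
tcp_pos: [0.4697, -0.0334, 0.2831]
ee_rot: [-0.0, 0.997, 0.082, -0.001]
force: [-1.1, -0.3, -0.9]
gripper_width: 0.0427
grasp_force: 0.0
t=54.9 tcp [ 0.4697 -0.0334  0.2831] yaw 9.5 tilt [-0.001  0.   ] -> d [0.5  0.56 0.28] dyaw -0.35
[[ 0.628  0.341]
 [ 0.74  -0.335]
 [ 0.084 -0.655]
 [-0.099  0.43 ]]
```

View pics/m14.png

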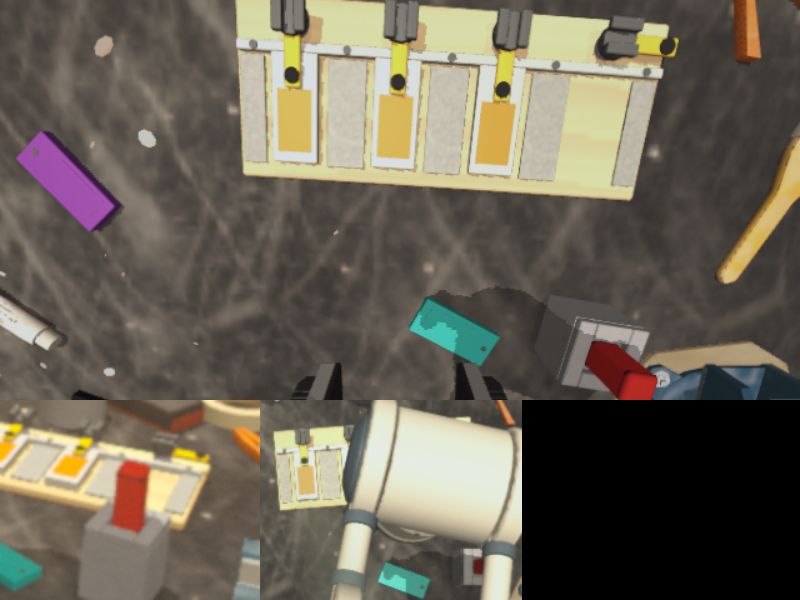

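The three loaded bays are locked, with the yellow tongues over their coupons. The driver stands upright in the stand. I check numerically that the coupons are home.

Run:
```python
from h import *
w=grab_frame("wrist"); hsv=cv2.cvtColor(w["img"],cv2.COLOR_BGR2HSV)
u=np.array([np.cos(np.radians(5.8)),np.sin(np.radians(5.8))]);v=np.array([-u[1],u[0]]);mid=np.array([.6113,-.0536])
m=cv2.inRange(hsv,(10,130,120),(21,255,255))
n,l,st,ce=cv2.connectedComponentsWithStats(m)
for i in range(1,n):
    if 500<st[i,4]<4000:
        c=cv2.findContours((l==i).astype(np.uint8),0,cv2.CHAIN_APPROX_NONE)[0][0].reshape(-1,2)
        r=cv2.minAreaRect(onz(w,c,.024)[:,:2].astype(np.float32)); b=cv2.boxPoints(r)-mid
        print("patch u",(b@u).min().round(4),(b@u).max().round(4),"v",(b@v).mean().round(4),np.round(r[1],4),r[2])
P=np.array([[250,176],[632,199]])/1.25; print("bed front",((onz(w,P,.012)[:,:2]-mid)@u).round(4))
P=np.array([[274,161],[316,163],[373,166],[414,169],[471,174],[515,176]])/1.25; q=onz(w,P,.024)[:,:2]-mid; print("coupon front u",(q@u).round(4),"v",(q@v).round(4))
P=np.array([[240,50],[660,77]])/1.25; print("bar face",((onz(w,P,.022)[:,:2]-mid)@u).round(4))
```

```text
patch u 0.0455 0.0949 v -0.2481 [0.0473 0.015 ] 29.25732421875
patch u -0.0519 0.0014 v -0.0438 [0.0531 0.0291] 6.048267364501953
bed front [-0.0765 -0.0748]
coupon front u [-0.0615 -0.061  -0.0604 -0.0607 -0.0619 -0.061 ] v [ 0.1535  0.1152  0.063   0.0254 -0.0273 -0.068 ]
bar face [0.0275 0.0296]
```

```bash
python3 -c "
from rig import close_job
print(close_job())"
```

```text
the job is handed in; nothing more can be done
None
```

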